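# Fold the bolt gauge and put it away in its case

## Robot

A 6-joint arm with a two-finger parallel gripper is mounted at the origin on a cart in front of the work surface, level with it; the furniture and walls round the work are solid. World frame = base frame: x ahead of the robot, y to its left, z up, the work surface at z = 0. Lengths are in mm, angles in degrees, forces in N, time in s.
With the tool pointing down it reaches from about 350 to 875 mm from the base axis. Payload 4.2 kg.
Tool frame: the origin (TCP) lies at the very end of the fingers, on their centre line; the grasp point (between the pads) lies 19 mm behind it (manip.grip_point_offset is the distance from the TCP to the grasp point, in mm); z points along the fingers, y is the direction in which the jaws open and shut (so a half turn about z gives the same grasp; the last joint's range is limited). The gripper opens to 87 mm and grips with 3 to 60 N. Pads are 19 mm wide; open, the fingers measure 117 mm over their backs; the gripper's body (75 mm by 190 mm) begins 51 mm behind the grasp point.
Start: joints at [89.588, 22.042, 0.453, 0, -68.411, -14.817], TCP at [164.144, 603.039, 222.55] pointing down, gripper open.
Joint ranges: [-179.83, 179.83], [-69.29, 118.12], [-61.27, 80.66], [-181.25, 117.63], [-171.15, -9.14], [-177.46, 177.46]. Speed limits (degrees/s): [159.86, 159.86, 180, 180, 180, 180].

## Interface

Orientations are given as [roll, pitch, yaw] about the fixed x, y, z axes, in that order (R = Rz(yaw) Ry(pitch) Rx(roll)).
In Python, from cell import manip gives the robot as it stands.
- The arm moves only by the tool apply_moves, never from a script. Its argument "deltas" is a list of rows, each an object with "fingers": the opening, from -1 (shut) to 1 (fully open), so that 0 is half open; "slide": the shift along the world's x, y, z in cm, a list of three; "yaw": the turn about the world's z in rad. A call has exactly 10 rows; each row shifts and turns the commanded pose from where the row before left it; what a row does not reach is not made up. A row lasts 1/12 s, in which the tool goes at most 41.7 mm and 7.16 degrees, less where a joint would pass 70% of its speed; a pose out of reach is approached as far as the arm can. A call with a gripper value outside its range is refused whole. The fingers move at their own pace and stop on an object; "grip_force" is the grip in N (left out, the last holds). Time passes only in rows, so rows that do not move let the fingers close, or fill a call up. It gives the time, the measured TCP pose, the force and the opening at its end, in the units of the state.
- manip.get_state(): the state, without advancing time (a new reading comes with each control period).
- manip.capture(name): name is "scene" or "side" or "wrist"; returns a dict with "frame" (400x640x3 uint8, red, green, blue), "fov_y" (degrees; the focal length in pixels is half the picture's height over the tangent of half this angle, whatever the lens; pixels are square), "cx", "cy" (the principal point, pixels), "position" and "orientation" of the camera in the world. Camera axes: x right, y down, z forward; pixel columns grow to the right and rows downward; lengths in mm; the calibration is good to about 2 mm. A picture is of the moment at which its call begins. There is no depth.
- manip.close_job(): hands the job in, once; it reports no verdict.
The state is a dict: "time_s": time; "q": joint angles; "joint_vel": joint speeds; "joint_efforts": joint torques, N m; "position": TCP position; "tool_rot": TCP orientation; "contact_force": force on the tool from outside, world axes, zero at the start; "wrist_torque": the same for the moment, N m; "grip_width": opening from 0.0 (shut) to 1.0 (fully open).
Only numpy, scipy, OpenCV 4.12 (cv2) and the standard library are available. Lean on these libraries where they do the work, as an engineer would, in place of code of your own. Each camera call takes 0.05 s, during which the arm holds its last target.

## Task

Fold both blades of the folding bolt gauge flat against its body, then lay the gauge upright in the tray of its grey storage case and slide it gently under the hood until it meets the end wall. Leave the tally counter, the small length gauge and the standing bolts alone.

Things in the scene. Friction and masses are not known exactly. Their poses are not given: they have to be found in the camera images.
- gauge: folding bolt gauge, about 0.43 kg, loose: a dark steel bar 104 long (x) x 20 wide (y) x 26 high (z) with two steel blades on upright pivots at its ends. Origin: centre of the bar's underside, z up. Folded, the blades lie along the bar, 1 mm off it; the whole is then 104 x 36 x 26. A half turn about z gives the same shape. Pushed with over about 2 N it slides on the table
- blade_a (a joint): opening of blade a: 0 folded (hard stop), 1.57 straight out to the gauge's +y side, at most 2.0; from its pivot the blade points along (-cos q, sin q) in the gauge's x, y. Light friction (0.03 N m): it stays where left and is pushed easily by its side
- blade_b (a joint): opening of blade b: 0 folded (hard stop), 1.57 straight out to the gauge's -y side, at most 2.0; from its pivot the blade points along (cos q, -sin q) in the gauge's x, y. Same friction
- blade_a_pivot (a point): pivot of blade a, on the gauge's +y side near its +x end: at [44, 14.5, 13] in the gauge's frame, axes as the gauge's. Each blade is a steel bar 78 long from pivot to tip, 7 thick, 19 high (3.5 to 22.5 above the gauge's underside)
- blade_b_pivot (a point): pivot of blade b, on the gauge's -y side near its -x end: at [-44, -14.5, 13] in the gauge's frame, axes as the gauge's
- blade_a_tip (a point): tip of blade a, middle of its end face. Keep the arm clear of the carton flap beyond the gauge: it leans towards the robot, top edge at world x 0.63, y -0.47 to -0.28, 0.31 m up
- blade_b_tip (a point): tip of blade b, middle of its end face
- case: grey storage case fixed to the table, 160 long (x) x 60 wide (y), floor 4 thick. Origin: centre of its underside; +x towards its hooded end. From x = -80 (open end, no wall) to 39 it is an open tray with a rail along each side (inner faces y = +-23, tops 10 above the table); from 39 to 80 a hood covers it. Beware the carton flap behind it (world x over 0.53, y 0.06 to 0.36, 0.13 to 0.17 m up)
- case_home (a point): on the case's floor at [22, 0, 4] of the case, axes as the case's: where the gauge's origin lies when it touches the end wall (inner face at case x = 74), either end first. Hood: inside 42 wide (y +-21), roof from 35 to 39 above the table. Flared cheeks, tops 35 high, lead in before its mouth from case x = 25, y = +-28
- tally_counter: white hand tally counter, 55 x 73 x 29, origin under its centre: leave alone
- length_gauge: small stepped metal gauge block with two posts, 28 x 50 x 22, origin under its centre: leave alone
- bolt_set_5: hex bolt standing on its head, 19 x 17 x 47, origin under its centre: leave alone
- bolt_set_6: hex bolt standing on its head with washers, 28 x 28 x 47, origin under its centre: leave alone

How it is judged:
By the outcome, as a careful person would: the job done as asked, in the order asked, and still so for the second after the job is handed in, with the robot touching nothing.
It also fails if it takes over 72 s, if anything falls off the work surface, if the arm or the gripper's body presses on something with over 40 N, if the wrist force passes 120 N, or if a joint passes its speed limit or range.

## Working session

There is one attempt and no reset: what is moved stays moved. The work goes in short steps, Python scripts to look and compute and a tool call to move; the robot and the scene stay as the last step left them, time stands still between calls to the robot, and variables do not carry over. Pictures are saved under pics/ and viewed, and the job is handed in when it is done.

Besides the shell and the picture viewer there is one more tool, called after "Request:" as name(argument=value, ...) on one line, values as JSON. apply_moves: Moves the arm, as the interface text tells. Its arguments: {"type":"object","properties":{"deltas":{"type":"array","items":{"type":"object","properties":{"fingers":{"type":"number"},"slide":{"type":"array","items":{"type":"number"}},"yaw":{"type":"number"}}}},"grip_force":{"type":"number"}},"required":["deltas"]}

```bash
ls; mkdir -p pics; python3 - <<'E'
from cell import manip
import cv2
print(manip.get_state())
for n in ("scene","side","wrist"):
    c=manip.capture(n); cv2.imwrite(f"pics/{n}0.png",c["frame"][:,:,::-1])
    print(n,{k:v for k,v in c.items() if k!="frame"})
E
```

```text
pics
{'time_s': 0.0, 'q': array([ 8.95872505e+01,  2.20891741e+01,  3.81657659e-01, -2.94636641e-02,
       -6.84122385e+01, -1.48141157e+01]), 'joint_vel': array([ 0.08830438,  0.01410348,  0.01654987,  0.03252362,  0.05393585,
       -0.01694219]), 'joint_efforts': array([-7.90100403e-04, -3.90666246e+01,  1.87406605e+01,  4.21996638e+00,
        1.09758569e-02, -1.92239481e-04]), 'position': array([163.99783289, 602.48115176, 221.48793334]), 'tool_rot': array([ 1.79877224e+02, -4.15575007e-03, -1.52377298e+01]), 'contact_force': array([ 0.54400379,  0.38869169, -0.34384242]), 'wrist_torque': array([-0.00115169, -0.04924963,  0.00948435]), 'grip_width': 1.00216038156616}
scene {'fov_y': 57.23693889090532, 'cx': 320.33247084946635, 'cy': 201.70281226817553, 'position': array([-343.89849155, -386.30355315,  956.51154371]), 'orientation': array([-134.72667513,   -0.61453289,  -59.99210396])}
side {'fov_y': 47.151910777587936, 'cx': 319.0515965389154, 'cy': 197.1035258313119, 'position': array([-268.76989872, -932.02491351,  705.72481599]), 'orientation': array([-1.18801132e+02, -5.26563037e-02, -3.49334877e+01])}
wrist {'fov_y': 67.97150953191412, 'cx': 316.784285974776, 'cy': 207.85416618893754, 'position': array([230.02914779, 584.71574987, 384.15077256]), 'orientation': array([ 1.65425521e+02, -1.34219340e-01, -1.05226321e+02])}
```

View pics/scene0.png

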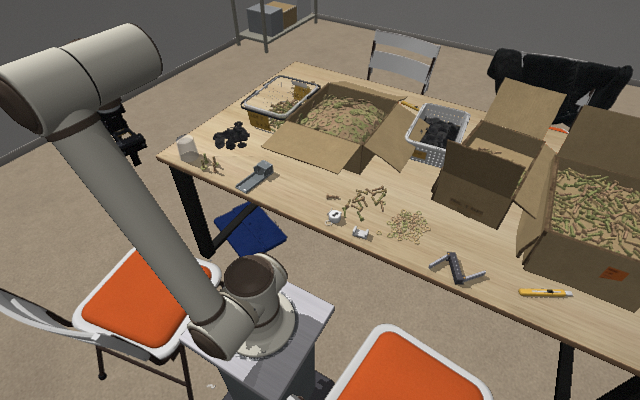

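View pics/side0.png

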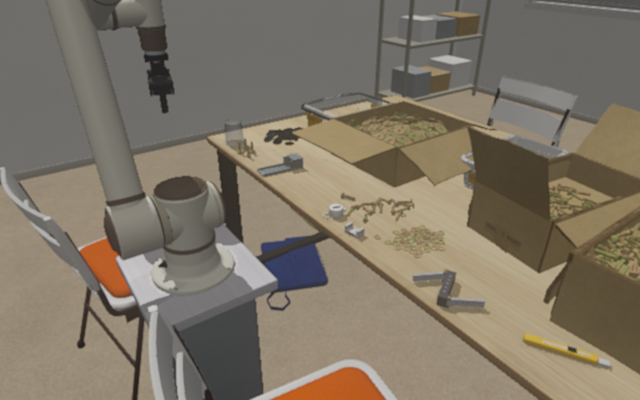

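View pics/wrist0.png

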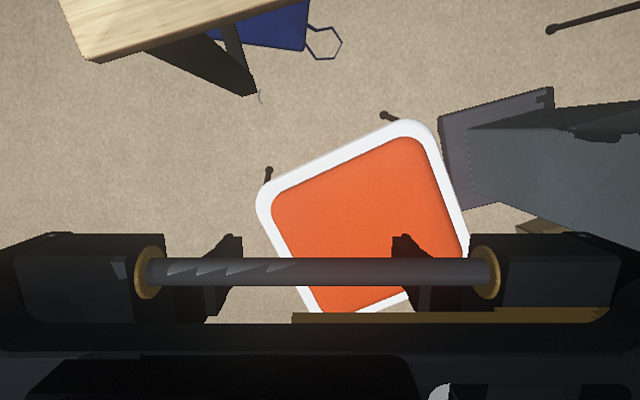

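The scene view shows the gauge near (458,268) with both blades open, and the case near (258,175). I'll enlarge those crops.

```bash
cat > h.py <<'E'
import numpy as np, cv2
from scipy.spatial.transform import Rotation as R
from cell import manip
def cap(n,fn=None):
    c=manip.capture(n)
    if fn: cv2.imwrite(fn,c["frame"][:,:,::-1])
    return c
def KR(c):
    f=200/np.tan(np.radians(c["fov_y"])/2)
    return f,R.from_euler('xyz',c["orientation"],degrees=True).as_matrix(),np.array(c["position"])
def proj(c,P):
    f,Rm,t=KR(c); q=(np.atleast_2d(P)-t)@Rm
    return np.c_[c["cx"]+f*q[:,0]/q[:,2],c["cy"]+f*q[:,1]/q[:,2]]
def unp(c,uv,z):
    f,Rm,t=KR(c); uv=np.atleast_2d(np.array(uv,float)); z=np.broadcast_to(z,len(uv))
    d=np.c_[(uv[:,0]-c["cx"])/f,(uv[:,1]-c["cy"])/f,np.ones(len(uv))]@Rm.T
    return t+d*((z-t[2])/d[:,2])[:,None]
def crop(c,x0,y0,x1,y1,s,fn,grid=10):
    im=cv2.resize(c["frame"][y0:y1,x0:x1,::-1],None,fx=s,fy=s,interpolation=cv2.INTER_CUBIC)
    for u in range(-(-x0//grid)*grid,x1,grid):
        cv2.line(im,((u-x0)*s,0),((u-x0)*s,6),(0,0,255),1); cv2.putText(im,str(u),((u-x0)*s,16),0,.35,(0,0,255))
    for v in range(-(-y0//grid)*grid,y1,grid):
        cv2.line(im,(0,(v-y0)*s),(6,(v-y0)*s),(0,0,255),1); cv2.putText(im,str(v),(8,(v-y0)*s+4),0,.35,(0,0,255))
    cv2.imwrite(fn,im)
E
python3 - <<'E'
from h import *
a=cap("scene"); b=cap("side")
crop(a,415,235,500,295,9,"pics/g_sc.png"); crop(a,225,145,290,200,10,"pics/c_sc.png")
crop(b,400,260,495,315,8,"pics/g_si.png"); crop(b,250,145,315,185,12,"pics/c_si.png")
E
```

```text
(no output)
```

View pics/g_sc.png

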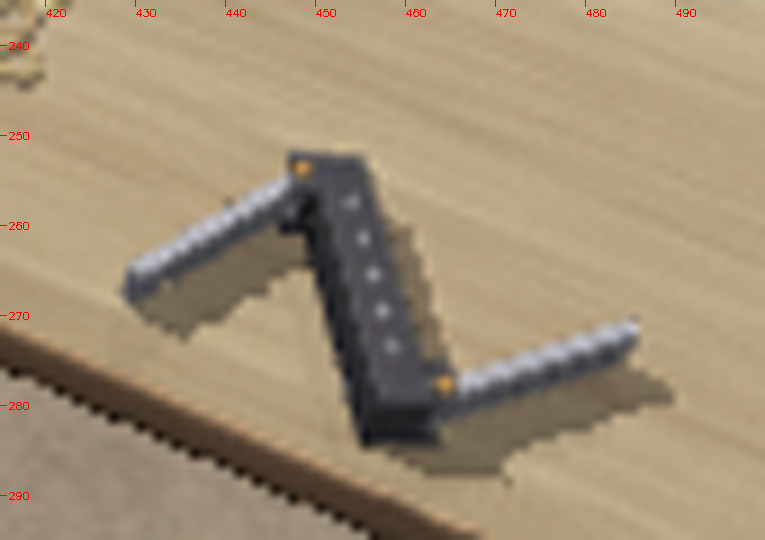

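View pics/c_sc.png

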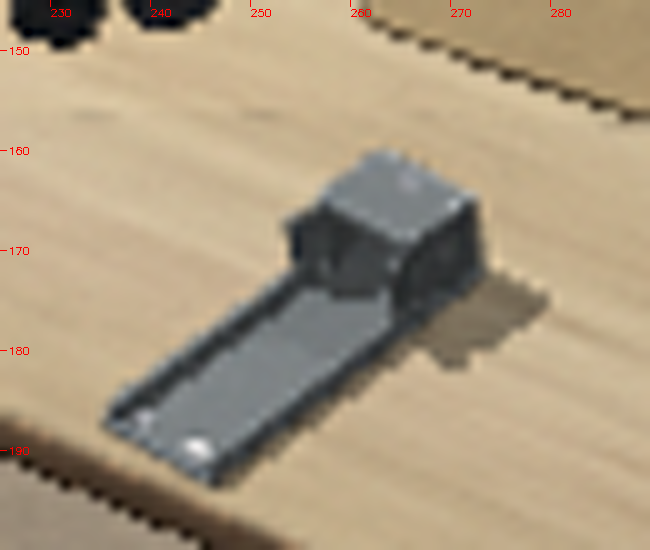

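View pics/g_si.png

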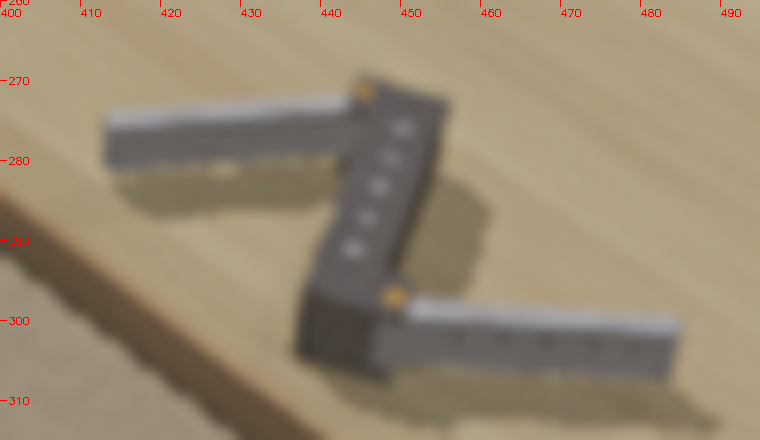

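View pics/c_si.png

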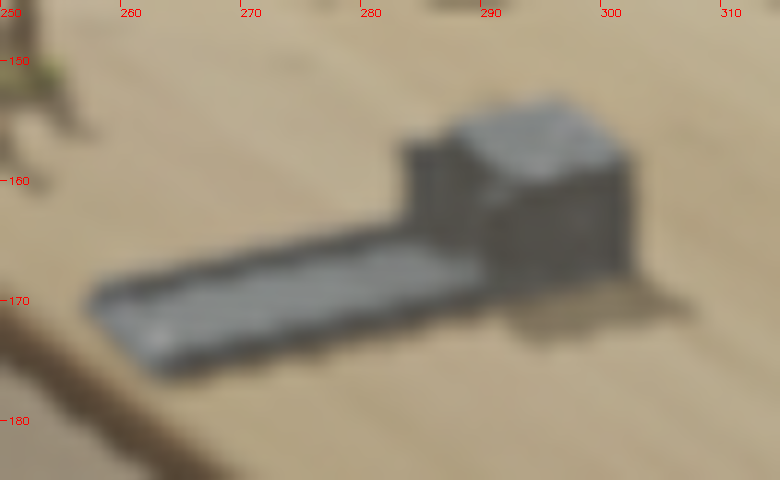

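```bash
python3 - <<'E'
from h import *
a=cap("scene"); b=cap("side")
def S(px): return np.array(px)/9+[414.5,234.5]
def T(px): return np.array(px)/8+[399.5,259.5]
def C(px): return np.array(px)/10+[224.5,144.5]
def D(px): return np.array(px)/12+[249.5,144.5]
pr=lambda n,x: print(n,np.round(x[:,:2],1).tolist())
pr("sc pivots",unp(a,S([(302,167),(445,384)]),24))
pr("sc bar top",unp(a,S([(290,150),(365,157),(438,403),(365,403)]),26))
pr("sc tips top",unp(a,S([(132,270),(634,322)]),22.5))
pr("si pivots",unp(b,T([(363,91),(394,297)]),24))
pr("si bar top",unp(b,T([(365,72),(448,100),(385,308),(308,290)]),26))
pr("si tips top",unp(b,T([(106,118),(680,326)]),22.5))
pr("sc case open end z4 / hood mouth bottom",unp(a,C([(105,425),(212,488)]),0))
pr("sc hood top",unp(a,C([(378,150),(475,202),(408,240),(320,195)]),39))
pr("si case open end",unp(b,D([(92,303),(160,378)]),0))
pr("si hood top",unp(b,D([(550,98),(628,152),(535,180),(460,130)]),39))
E
```

```text
sc pivots [[482.4, -390.0], [417.2, -457.2]]
sc bar top [[485.9, -384.2], [496.4, -408.0], [406.9, -456.9], [394.6, -436.0]]
sc tips top [[410.1, -351.9], [476.2, -506.6]]
si pivots [[479.0, -387.5], [415.6, -454.8]]
si bar top [[484.4, -383.2], [494.3, -406.4], [408.1, -457.9], [396.3, -440.7]]
si tips top [[408.3, -351.5], [472.4, -506.7]]
sc case open end z4 / hood mouth bottom [[399.8, 410.8], [392.7, 353.4]]
sc hood top [[553.0, 389.3], [545.8, 336.8], [513.3, 345.6], [518.1, 391.9]]
si case open end [[401.3, 413.5], [393.4, 357.2]]
si hood top [[548.4, 388.7], [545.8, 341.0], [512.1, 339.5], [513.1, 383.6]]
```

Request:
apply_moves(deltas=[{"slide": [2.5,-2.3,0.3],"yaw": 0,"fingers": 1},{"slide": [2.5,-2.3,0.3],"yaw": 0,"fingers": 1},{"slide": [2.5,-2.3,0.3],"yaw": 0,"fingers": 1},{"slide": [2.5,-2.3,0.3],"yaw": 0,"fingers": 1},{"slide": [2.5,-2.3,0.3],"yaw": 0.03,"fingers": 1},{"slide": [2.5,-2.3,0.3],"yaw": 0.03,"fingers": 1},{"slide": [2.5,-2.3,0.3],"yaw": 0.03,"fingers": 1},{"slide": [2.0,-2.3,0.3],"yaw": 0.03,"fingers": 1},{"slide": [2.0,-2.3,0.3],"yaw": 0,"fingers": 1},{"slide": [0,0,0],"yaw": 0,"fingers": 1}], grip_force=20)

```text
time_s: 1.18
position: [381.6, 392.8, 250.5]
tool_rot: [-180.0, -0.1, -8.6]
contact_force: [1.1, 0.1, 0.7]
grip_width: 1.001
```

```bash
python3 - <<'E'
from h import *
s=manip.get_state();print(s["time_s"],s["position"],s["tool_rot"],s["q"])
c=cap("wrist","pics/w1.png");print(c["position"],c["orientation"])
E
```

```text
1.1833 [381.63689859 392.8137004  250.48772107] [-1.79988450e+02 -5.18461162e-02 -8.61875237e+00] [ 6.28178717e+01  1.33716828e+01 -7.94925724e+00  4.88216959e-02
 -6.86516127e+01  1.85456191e+01]
[449.043256   382.38324364 413.12875207] [ 1.65468754e+02 -2.87664541e-03 -9.86045344e+01]
```

View pics/w1.png

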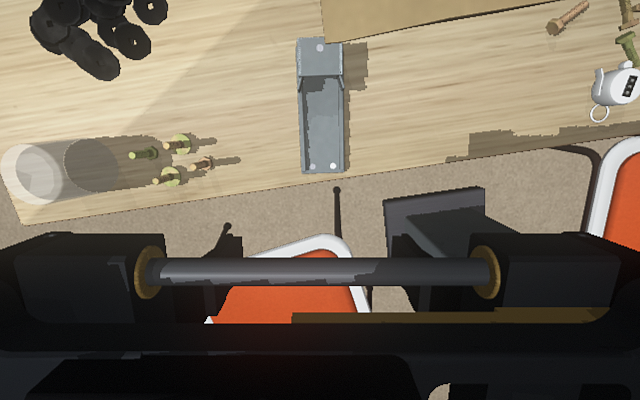

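Case seen at image (298–345, 38–173). Enlarging.

```bash
python3 - <<'E'
from h import *
c=cap("wrist"); crop(c,280,30,370,180,4,"pics/w1c.png")
import pickle; pickle.dump(c,open("w1.pkl","wb"))
# model overlay
def case(x,y,yaw):
    r=R.from_euler('z',yaw,degrees=True).as_matrix()
    P=np.array([(-80,-30,0),(-80,30,0),(39,-30,39),(39,30,39),(80,-30,39),(80,30,39),(-80,-23,10),(-80,23,10)])
    return proj(c,P@r.T+[x,y,0])
print(case(473,374,-7.4).round(1).tolist())
E
```

```text
[[344.0, 170.4], [300.9, 171.2], [347.2, 72.5], [295.7, 73.6], [347.4, 33.2], [294.3, 34.4], [339.5, 171.4], [305.6, 172.1]]
```

View pics/w1c.png

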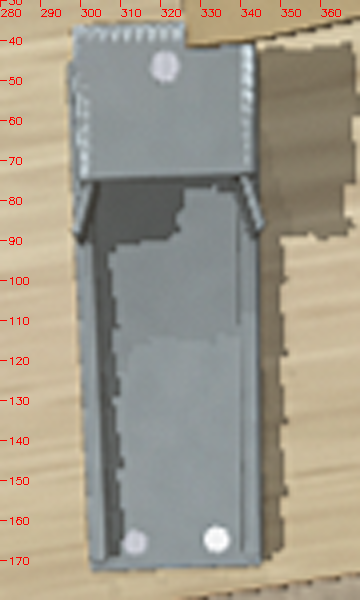

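```bash
python3 - <<'E'
from h import *
import pickle; from scipy.optimize import least_squares
c=pickle.load(open("w1.pkl","rb"))
u=lambda l: np.array(l)/4+[279.5,29.5]
print("open end z4",unp(c,u([(92,571),(260,565)]),2).round(1).tolist())
print("hood front z39",unp(c,u([(80,180),(245,175)]),39).round(1).tolist())
print("hood rear left z39",unp(c,u([(76,26)]),39).round(1).tolist())
print("right side base far",unp(c,u([(254,42)]),0).round(1).tolist())
print("cheek tips z35",unp(c,u([(76,238),(261,235)]),35).round(1).tolist())
print("rail inner z10 at open",unp(c,u([(106,560),(243,555)]),10).round(1).tolist())
E
```

```text
open end z4 [[396.1, 411.9, 2.0], [389.5, 354.0, 2.0]]
hood front z39 [[513.9, 394.5, 39.0], [508.1, 346.8, 39.0]]
hood rear left z39 [[553.9, 389.0, 39.0]]
right side base far [[552.2, 335.1, 0.0]]
cheek tips z35 [[499.1, 398.4, 35.0], [491.7, 343.8, 35.0]]
rail inner z10 at open [[400.1, 406.1, 10.0], [394.8, 359.9, 10.0]]
```

Request:
apply_moves(deltas=[{"slide": [0.5,-3.9,0],"yaw": -0.12,"fingers": 1},{"slide": [0.5,-3.9,0],"yaw": -0.12,"fingers": 1},{"slide": [0.5,-3.9,0],"yaw": -0.12,"fingers": 1},{"slide": [0.5,-3.9,0],"yaw": -0.12,"fingers": 1},{"slide": [0.5,-3.9,0],"yaw": -0.12,"fingers": 1},{"slide": [0.5,-3.9,0],"yaw": -0.12,"fingers": 1},{"slide": [0.5,-3.9,0],"yaw": -0.12,"fingers": 1},{"slide": [0.5,-3.9,0],"yaw": -0.12,"fingers": 1},{"slide": [0.5,-3.9,0],"yaw": -0.12,"fingers": 1},{"slide": [0.5,-3.9,0],"yaw": -0.12,"fingers": 1}])

```text
time_s: 2.12
position: [429.0, 5.3, 249.8]
tool_rot: [-179.9, 0.0, -77.3]
contact_force: [0.4, 0.4, 0.4]
grip_width: 0.997
```

Request:
apply_moves(deltas=[{"slide": [0.5,-3.9,0],"yaw": -0.12,"fingers": 1},{"slide": [0.5,-3.9,0],"yaw": -0.12,"fingers": 1},{"slide": [0.5,-3.9,0],"yaw": -0.12,"fingers": 1},{"slide": [0.5,-3.9,0],"yaw": -0.12,"fingers": 1},{"slide": [0.5,-3.9,0],"yaw": -0.12,"fingers": 1},{"slide": [0.5,-3.9,0],"yaw": -0.12,"fingers": 1},{"slide": [0.5,-3.9,0],"yaw": -0.12,"fingers": 1},{"slide": [0.3,-3.9,0],"yaw": -0.12,"fingers": 1},{"slide": [0.3,-3.9,0],"yaw": -0.12,"fingers": 1},{"slide": [0,0,0],"yaw": -0.12,"fingers": 1}])

```text
time_s: 2.95
position: [471.1, -349.5, 248.0]
tool_rot: [-180.0, -0.1, -146.4]
contact_force: [1.0, 0.4, 0.2]
grip_width: 0.995
```

```bash
python3 - <<'E'
from h import *
import pickle
s=manip.get_state();print(s["time_s"],s["position"],s["tool_rot"],s["q"])
c=cap("wrist","pics/w2.png");print(c["position"],c["orientation"]); pickle.dump(c,open("w2.pkl","wb"))
E
```

```text
2.95 [ 471.08404454 -349.51608899  248.01879092] [-1.79988677e+02 -9.10677086e-02 -1.46422749e+02] [-20.72088355  17.35726466  -2.82444934   0.08580587 -69.86225629
 -35.73142831]
[ 414.46522356 -387.28436329  410.70026183] [ 1.65617254e+02 -1.68600221e-02  1.23587555e+02]
```

View pics/w2.png

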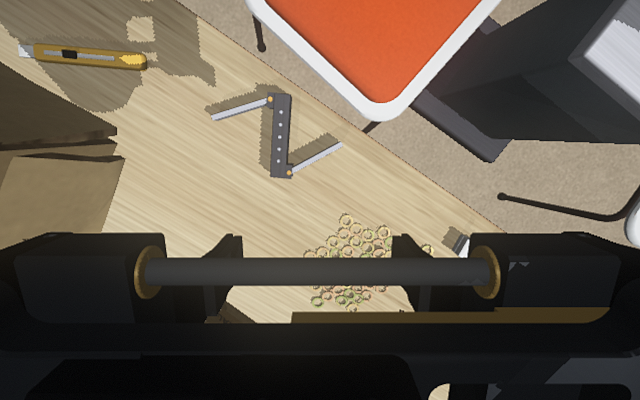

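The gauge is at (281,135), and both blades are open.

```bash
python3 - <<'E'
from h import *
import pickle
c=pickle.load(open("w2.pkl","rb")); crop(c,200,85,350,185,5,"pics/w2c.png")
E
```

```text
(no output)
```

View pics/w2c.png

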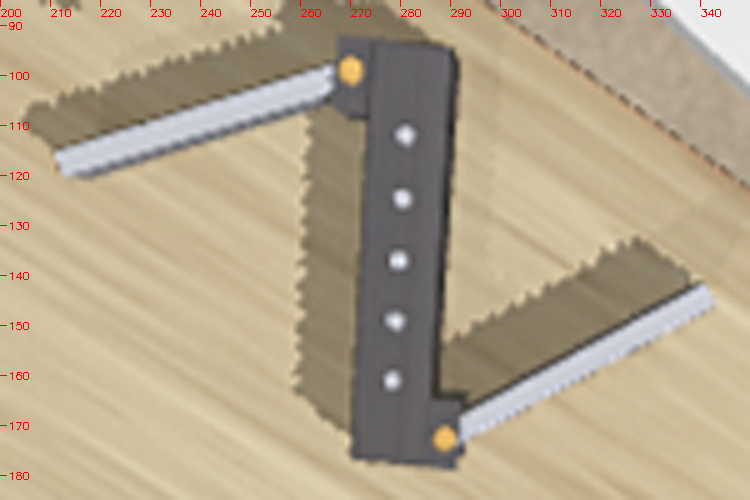

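```bash
python3 - <<'E'
from h import *
import pickle
c=pickle.load(open("w2.pkl","rb"))
u=lambda l: np.array(l)/5+[199.5,84.5]
p=unp(c,u([(445,438),(350,70)]),24)[:,:2]; print("piv a,b",p.round(1).tolist())
d=unp(c,u([(405,135),(403,198),(398,260),(395,320),(392,380)]),26)[:,:2]; print("dots",d.round(1).tolist())
t=unp(c,u([(707,295),(63,163)]),22.5)[:,:2]; print("tips",t.round(1).tolist(), np.linalg.norm(t-p,axis=1))
v=p[0]-p[1]; print(np.linalg.norm(v),"yaw piv",np.degrees(np.arctan2(v[1],v[0]))-np.degrees(np.arctan2(29,88)))
v=d[-1]-d[0]; print("yaw dots",np.degrees(np.arctan2(v[1],v[0])))
cor=unp(c,u([(370,42),(453,48),(437,460),(352,457)]),26)[:,:2];print("corners",cor.round(1).tolist(),cor.mean(0))
print("centre",p.mean(0),d.mean(0))
for k in (0,1):
    w=t[k]-p[k]; print("blade ang",np.degrees(np.arctan2(w[1],w[0])))
E
```

```text
piv a,b [[477.3, -389.7], [413.5, -457.5]]
dots [[419.0, -438.0], [432.0, -430.5], [445.5, -423.6], [458.6, -416.4], [471.9, -409.1]]
tips [[409.4, -353.4], [472.1, -506.3]] [76.95947066 76.17604727]
93.05988740342372 yaw piv 28.523753870572744
yaw dots 28.669020413198087
corners [[405.4, -456.5], [395.3, -438.9], [483.0, -388.4], [494.6, -407.3]] [ 444.56303883 -422.75525118]
centre [ 445.42253831 -423.63856481] [ 445.38150423 -423.49234705]
blade ang 151.85805694222876
blade ang -39.76637025535549
```

```bash
python3 - <<'E'
from h import *
import pickle
c=pickle.load(open("w2.pkl","rb"))
print(unp(c,[(345,213),(305,252),(385,232),(130,65),(118,130)],5).round(0).tolist())
print("start a", proj(c,[[441,-330,8],[427,-318,8],[455,-342,8],[451,-516,8]]).round(0).tolist())
E
```

```text
[[485.0, -292.0, 5.0], [566.0, -307.0, 5.0], [477.0, -228.0, 5.0], [477.0, -628.0, 5.0], [558.0, -607.0, 5.0]]
start a [[341.0, 173.0], [354.0, 169.0], [328.0, 176.0], [217.0, 99.0]]
```

Request:
apply_moves(deltas=[{"slide": [-0.5,0.33,-3.3],"yaw": -0.087,"fingers": -1},{"slide": [-0.5,0.33,-3.3],"yaw": 0,"fingers": -1},{"slide": [-0.5,0.33,-3.3],"yaw": 0,"fingers": -1},{"slide": [-0.5,0.33,-3.3],"yaw": 0,"fingers": -1},{"slide": [-0.5,0.33,-3.3],"yaw": 0,"fingers": -1},{"slide": [-0.5,0.33,-3.3],"yaw": 0,"fingers": -1},{"slide": [0,0,-1.0],"yaw": 0,"fingers": -1},{"slide": [0,0,-1.0],"yaw": 0,"fingers": -1},{"slide": [0,0,0],"yaw": 0,"fingers": -1},{"slide": [0,0,0],"yaw": 0,"fingers": -1}])

```text
time_s: 3.83
position: [441.9, -325.4, 32.7]
tool_rot: [-179.9, 0.1, -150.7]
contact_force: [1.0, -0.5, 0.1]
grip_width: 0.324
```

```bash
python3 - <<'E'
from h import *
import pickle
s=manip.get_state();print(s["time_s"],s["position"],s["tool_rot"])
c=cap("wrist","pics/w3.png"); pickle.dump(c,open("w3.pkl","wb"))
E
```

```text
3.8333 [ 441.88115453 -325.3810729    32.66921261] [-1.79879506e+02  7.07063391e-02 -1.50726624e+02]
```

View pics/w3.png

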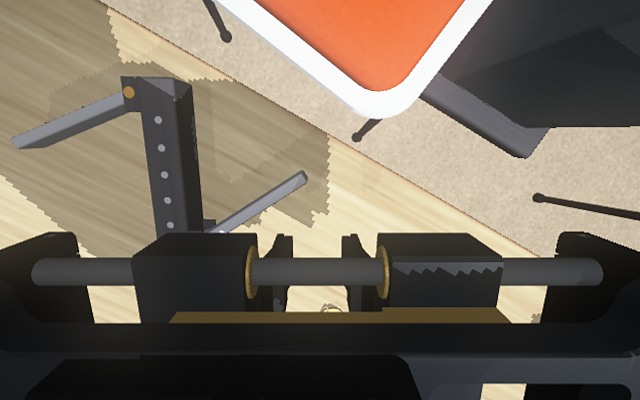

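Request:
apply_moves(deltas=[{"slide": [0,-0.4,-1.2],"yaw": 0,"fingers": -1},{"slide": [0,0,-1.2],"yaw": 0,"fingers": -1},{"slide": [0,0,0],"yaw": 0,"fingers": -1},{"slide": [0,0,0],"yaw": 0,"fingers": -1},{"slide": [0,0,0],"yaw": 0,"fingers": -1},{"slide": [-0.2,-0.5,0],"yaw": 0,"fingers": -1},{"slide": [-0.2,-0.5,0],"yaw": 0,"fingers": -1},{"slide": [-0.2,-0.5,0],"yaw": 0,"fingers": -1},{"slide": [-0.2,-0.5,0],"yaw": 0,"fingers": -1},{"slide": [-0.2,-0.5,0],"yaw": 0,"fingers": -1}])

```text
time_s: 4.72
position: [429.7, -354.7, 7.7]
tool_rot: [180.0, 0.0, -150.9]
contact_force: [-0.1, 0.0, 1.0]
grip_width: 0.003
```

```bash
python3 - <<'E'
from h import *
import pickle
s=manip.get_state();print(s["time_s"],s["position"],s["tool_rot"],s["contact_force"])
c=cap("wrist","pics/w4.png"); pickle.dump(c,open("w4.pkl","wb"))
E
```

```text
4.7167 [ 429.74139493 -354.73575878    7.67075144] [ 1.79993256e+02  1.67878107e-03 -1.50875300e+02] [-0.09922309  0.0250873   0.97981124]
```

View pics/w4.png

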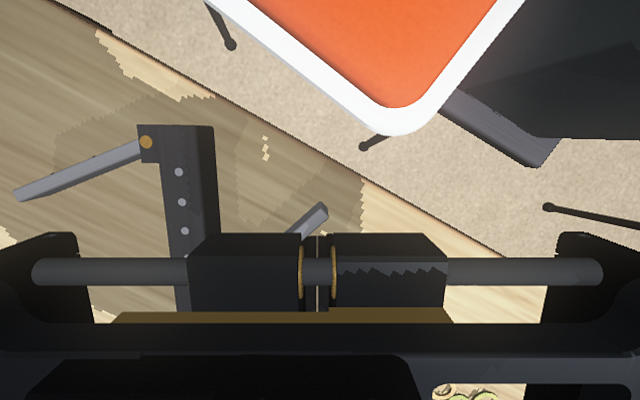

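Request:
apply_moves(deltas=[{"slide": [-0.2,-0.5,0],"yaw": 0,"fingers": -1},{"slide": [-0.2,-0.5,0],"yaw": 0,"fingers": -1},{"slide": [-0.2,-0.5,0],"yaw": 0,"fingers": -1},{"slide": [-0.2,-0.5,0],"yaw": 0,"fingers": -1},{"slide": [-0.2,-0.5,0],"yaw": 0,"fingers": -1},{"slide": [0,0,0],"yaw": 0,"fingers": -1},{"slide": [0,0,0],"yaw": 0,"fingers": -1},{"slide": [-0.4,0.8,0],"yaw": 0,"fingers": -1},{"slide": [-0.2,0.4,1.5],"yaw": 0,"fingers": -1},{"slide": [0,0,2.5],"yaw": 0,"fingers": -1}])

```text
time_s: 5.6
position: [411.0, -364.5, 45.2]
tool_rot: [179.6, -0.2, -150.9]
contact_force: [1.4, 0.7, -0.3]
grip_width: 0.009
```

```bash
python3 - <<'E'
from h import *
import pickle
s=manip.get_state();print(s["time_s"],s["position"],s["tool_rot"],s["contact_force"])
b=cap("side"); a=cap("scene")
crop(b,400,260,495,315,8,"pics/g_si2.png");crop(a,415,235,500,295,9,"pics/g_sc2.png")
E
```

```text
5.6 [ 411.01817077 -364.49849213   45.16830583] [ 179.57211313   -0.24286212 -150.86305567] [ 1.38335001  0.68661096 -0.25876628]
```

View pics/g_sc2.png

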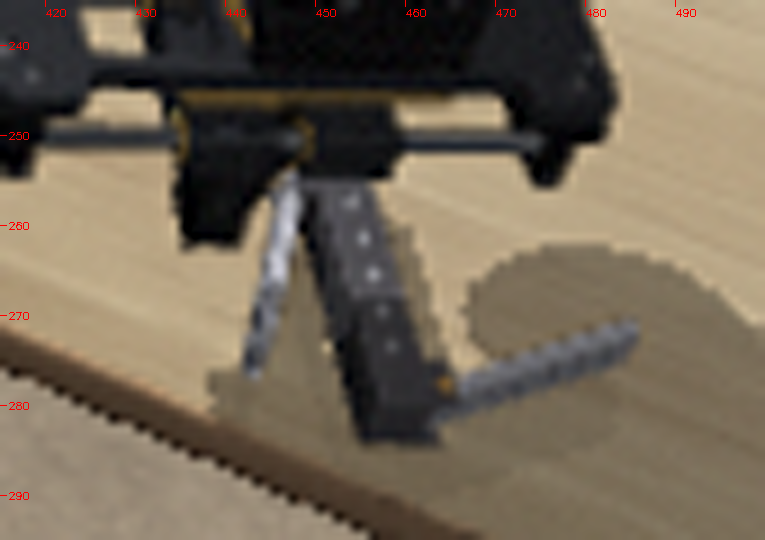

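View pics/g_si2.png

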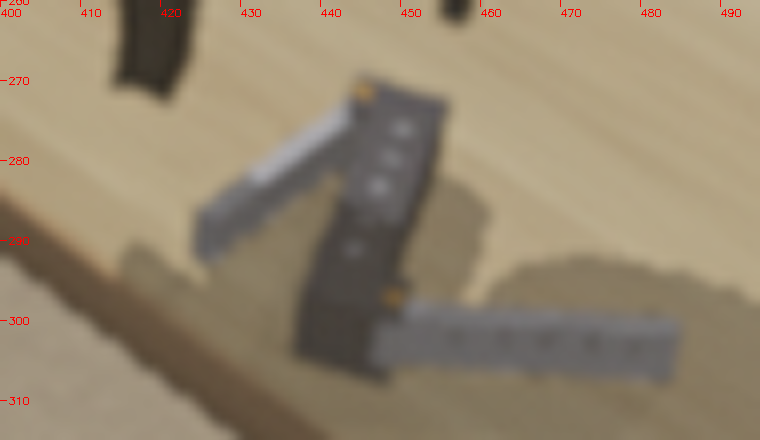

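```bash
python3 - <<'E'
from h import *
a=cap("scene"); b=cap("side")
for t in (unp(b,np.array([(200,212)])/8+[399.5,259.5],22.5),unp(a,np.array([(250,355)])/9+[414.5,234.5],22.5)):
    w=t[0,:2]-[478.5,-389]; print(t.round(1),np.linalg.norm(w),208.6-np.degrees(np.arctan2(w[1],w[0])))
E
```

```text
[[ 399.6 -397.5   22.5]] 79.32922856405409 382.425441170728
[[ 396.6 -397.4   22.5]] 82.36881043394912 382.7649953908186
```

Request:
apply_moves(deltas=[{"slide": [0,0,-2.0],"yaw": 0,"fingers": -1},{"slide": [0,0,-2.0],"yaw": 0,"fingers": -1},{"slide": [0.22,-0.44,0],"yaw": 0,"fingers": -1},{"slide": [0.22,-0.44,0],"yaw": 0,"fingers": -1},{"slide": [0.22,-0.44,0],"yaw": 0,"fingers": -1},{"slide": [0.22,-0.44,0],"yaw": 0,"fingers": -1},{"slide": [0.22,-0.44,0],"yaw": 0,"fingers": -1},{"slide": [0,0,0],"yaw": 0,"fingers": -1},{"slide": [0,0,0],"yaw": 0,"fingers": -1},{"slide": [-0.3,0.6,0],"yaw": 0,"fingers": -1}])

```text
time_s: 6.63
position: [423.0, -384.0, 8.0]
tool_rot: [-179.9, 0.1, -150.9]
contact_force: [0.1, 0.3, 0.7]
grip_width: 0.004
```

Request:
apply_moves(deltas=[{"slide": [0,0,2.5],"yaw": 0,"fingers": -1},{"slide": [0,0,2.5],"yaw": 0,"fingers": -1},{"slide": [0.6,-2.8,0],"yaw": 0,"fingers": -1},{"slide": [0.6,-2.8,0],"yaw": 0,"fingers": -1},{"slide": [0.6,-2.8,0],"yaw": 0,"fingers": -1},{"slide": [0.6,-2.8,0],"yaw": 0,"fingers": -1},{"slide": [0.6,-2.6,0],"yaw": 0,"fingers": -1},{"slide": [0,0,0],"yaw": 0,"fingers": -1},{"slide": [0,0,0],"yaw": 0,"fingers": -1},{"slide": [0,0,0],"yaw": 0,"fingers": -1}])

```text
time_s: 7.47
position: [451.5, -520.1, 57.1]
tool_rot: [179.9, -0.0, -150.9]
contact_force: [-0.4, 0.2, -0.5]
grip_width: 0.012
```

```bash
python3 - <<'E'
from h import *
s=manip.get_state();print(s["time_s"],s["position"],s["tool_rot"],s["contact_force"])
b=cap("side"); a=cap("scene")
crop(b,400,260,495,315,8,"pics/g_si3.png");crop(a,415,235,500,295,9,"pics/g_sc3.png")
c=cap("wrist","pics/w5.png")
E
```

```text
7.4667 [ 451.51615503 -520.08522959   57.14290846] [ 1.79910659e+02 -1.17969816e-02 -1.50862552e+02] [-0.36362999  0.18550463 -0.47358048]
```

View pics/w5.png

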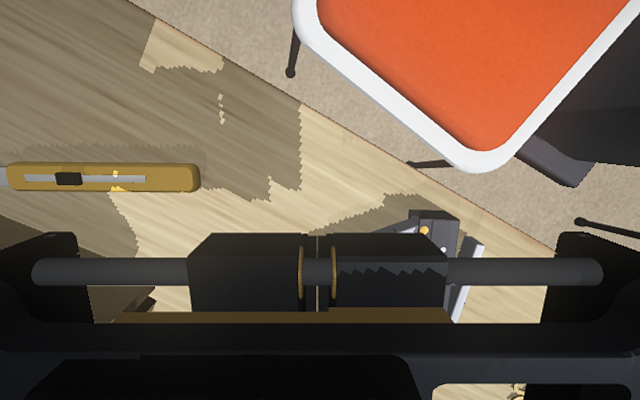

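View pics/g_sc3.png

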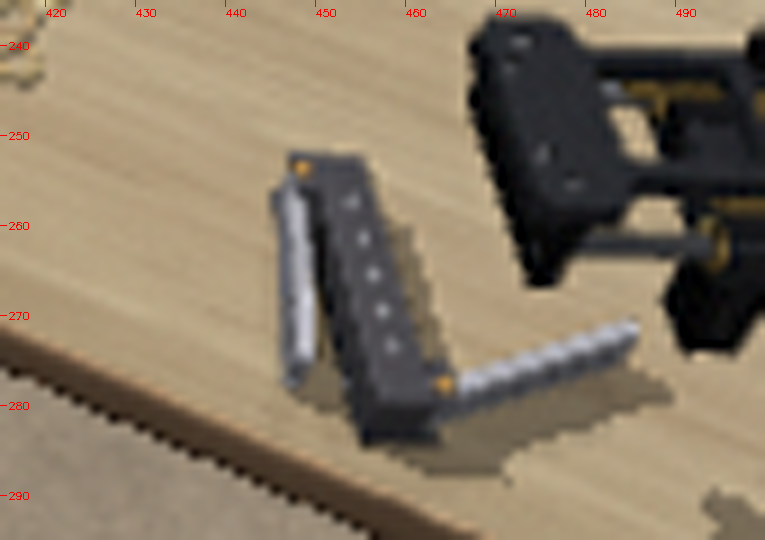

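View pics/g_si3.png

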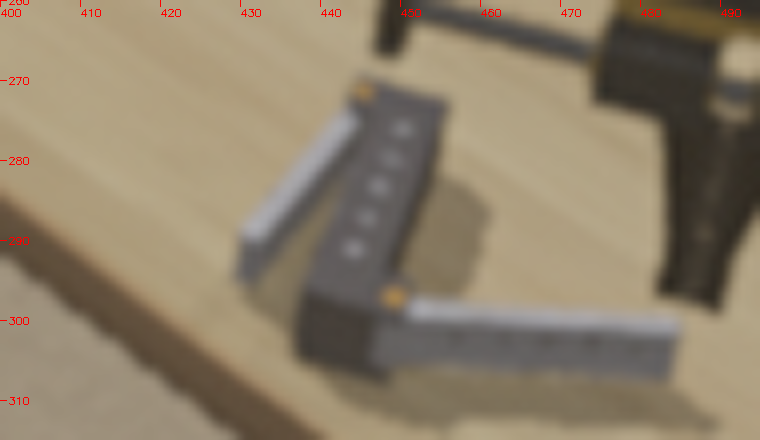

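Request:
apply_moves(deltas=[{"slide": [-0.35,-0.2,-2.4],"yaw": 0,"fingers": -1},{"slide": [0,0,-2.5],"yaw": 0,"fingers": -1},{"slide": [0,0,0],"yaw": 0,"fingers": -1},{"slide": [0.18,0.54,0],"yaw": 0,"fingers": -1},{"slide": [0.18,0.54,0],"yaw": 0,"fingers": -1},{"slide": [0.18,0.54,0],"yaw": 0,"fingers": -1},{"slide": [0.18,0.54,0],"yaw": 0,"fingers": -1},{"slide": [0.18,0.54,0],"yaw": 0,"fingers": -1},{"slide": [0.18,0.54,0],"yaw": 0,"fingers": -1},{"slide": [0.18,0.54,0],"yaw": 0,"fingers": -1}])

```text
time_s: 8.45
position: [461.8, -484.9, 9.3]
tool_rot: [-179.9, 0.0, -150.8]
contact_force: [0.4, -1.0, 0.6]
grip_width: 0.008
```

```bash
python3 - <<'E'
from h import *
s=manip.get_state();print(s["time_s"],s["position"],s["tool_rot"],s["contact_force"])
b=cap("side")
crop(b,400,240,510,315,7,"pics/g_si4.png")
E
```

```text
8.45 [ 461.84400796 -484.93725435    9.29581593] [-1.79933023e+02  2.87909975e-02 -1.50828405e+02] [ 0.39419785 -0.98165645  0.60084971]
```

View pics/g_si4.png

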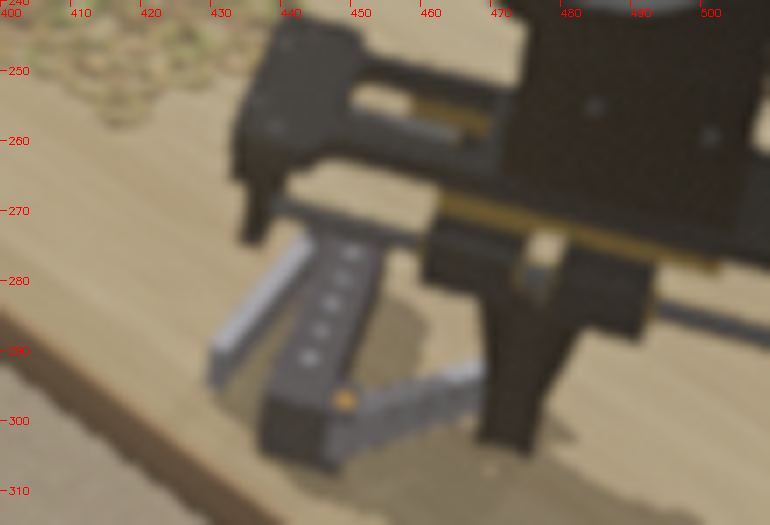

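Request:
apply_moves(deltas=[{"slide": [0.14,0.53,0],"yaw": 0,"fingers": -1},{"slide": [0.14,0.53,0],"yaw": 0,"fingers": -1},{"slide": [0.14,0.53,0],"yaw": 0,"fingers": -1},{"slide": [0.14,0.53,0],"yaw": 0,"fingers": -1},{"slide": [0.14,0.53,0],"yaw": 0,"fingers": -1},{"slide": [0,0,0],"yaw": 0,"fingers": -1},{"slide": [0,0,0],"yaw": 0,"fingers": -1},{"slide": [0.3,-0.6,0],"yaw": 0,"fingers": -1},{"slide": [0,0,2.5],"yaw": 0,"fingers": -1},{"slide": [0,0,2.5],"yaw": 0,"fingers": -1}])

```text
time_s: 9.33
position: [470.3, -464.9, 57.1]
tool_rot: [179.8, -0.1, -150.9]
contact_force: [0.3, -0.6, 0.8]
grip_width: 0.011
```

Request:
apply_moves(deltas=[{"slide": [0.5,0.8,2.5],"yaw": 0,"fingers": 1},{"slide": [0.5,0.8,2.5],"yaw": 0,"fingers": 1},{"slide": [0.5,0.8,2.5],"yaw": 0,"fingers": 1},{"slide": [0.5,0.8,2.5],"yaw": 0,"fingers": 1},{"slide": [0,0.8,0],"yaw": 0,"fingers": 1},{"slide": [0,0.8,0],"yaw": 0,"fingers": 1},{"slide": [0,0.8,0],"yaw": 0,"fingers": 1},{"slide": [0,0,0],"yaw": 0,"fingers": 1},{"slide": [0,0,0],"yaw": 0,"fingers": 1},{"slide": [0,0,0],"yaw": 0,"fingers": 1}])

```text
time_s: 10.17
position: [490.8, -408.9, 157.5]
tool_rot: [179.9, -0.1, -150.9]
contact_force: [0.3, -0.1, -0.0]
grip_width: 0.681
```

```bash
python3 - <<'E'
from h import *
import pickle
s=manip.get_state();print(s["time_s"],s["position"],s["tool_rot"],s["contact_force"])
c=cap("wrist","pics/w6.png"); pickle.dump(c,open("w6.pkl","wb"))
E
```

```text
10.1667 [ 490.78821709 -408.90684438  157.48980174] [ 1.79914948e+02 -6.74779012e-02 -1.50855518e+02] [ 0.30696772 -0.11067561 -0.00832847]
```

View pics/w6.png

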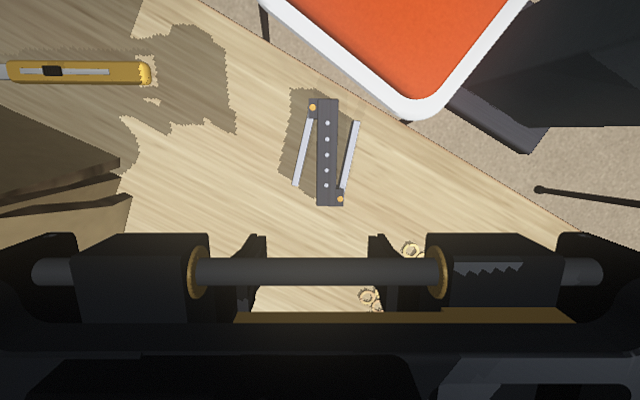

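```bash
python3 - <<'E'
from h import *
import pickle
c=pickle.load(open("w6.pkl","rb")); crop(c,280,90,370,215,5,"pics/w6c.png")
E
```

```text
(no output)
```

View pics/w6c.png

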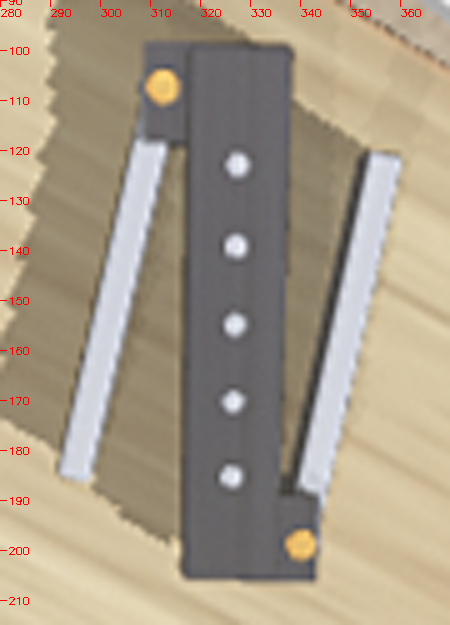

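```bash
python3 - <<'E'
from h import *
import pickle
c=pickle.load(open("w6.pkl","rb"))
u=lambda l: np.array(l)/5+[279.5,89.5]
p=unp(c,u([(300,545),(163,87)]),24)[:,:2]
d=unp(c,u([(237,165),(232,477)]),26)[:,:2]
t=unp(c,u([(385,153),(75,481)]),22.5)[:,:2]
v=p[0]-p[1]; print(np.linalg.norm(v),"yaw piv",np.degrees(np.arctan2(v[1],v[0]))-np.degrees(np.arctan2(29,88)))
v=d[1]-d[0]; print("yaw dots",np.degrees(np.arctan2(v[1],v[0])),p.mean(0),d.mean(0))
for k in (0,1):
    w=t[k]-p[k]; print(np.linalg.norm(w),np.degrees(np.arctan2(w[1],w[0])))
print(proj(c,[447,-423,26]))
E
```

```text
93.12789485281384 yaw piv 28.20003591033122
yaw dots 28.68827981901247 [ 445.68671373 -423.17995917] [ 445.6158783  -423.22026231]
78.4279370960779 -161.88347076778746
78.06973197278238 15.673937752751014
[[325.88427892 155.86637026]]
```

Request:
apply_moves(deltas=[{"slide": [-0.75,-0.24,-1.5],"yaw": -0.01,"fingers": 1},{"slide": [-0.75,-0.24,-1.5],"yaw": 0,"fingers": 1},{"slide": [-0.75,-0.24,-1.5],"yaw": 0,"fingers": 1},{"slide": [-0.75,-0.24,-1.5],"yaw": 0,"fingers": 1},{"slide": [-0.75,-0.24,-1.5],"yaw": 0,"fingers": 1},{"slide": [-0.75,-0.24,-1.5],"yaw": 0,"fingers": 1},{"slide": [0,0,-1.5],"yaw": 0,"fingers": 1},{"slide": [0,0,0],"yaw": 0,"fingers": 1},{"slide": [0,0,0],"yaw": 0,"fingers": 1},{"slide": [0,0,0],"yaw": 0,"fingers": 1}])

```text
time_s: 11.05
position: [446.9, -423.9, 54.2]
tool_rot: [-179.9, 0.0, -151.4]
contact_force: [-0.1, -0.7, 0.4]
grip_width: 0.998
```

```bash
python3 - <<'E'
from h import *
s=manip.get_state();print(s["time_s"],s["position"],s["tool_rot"],s["contact_force"])
b=cap("side"); crop(b,395,240,505,315,7,"pics/g_si7.png")
c=cap("wrist","pics/w7.png")
E
```

```text
11.05 [ 446.91434312 -423.90635469   54.20111882] [-1.79924300e+02  1.66398950e-02 -1.51406063e+02] [-0.11934788 -0.6756455   0.38396656]
```

View pics/w7.png

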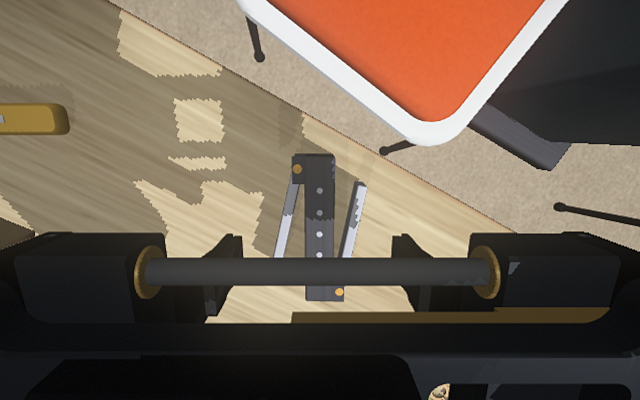

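View pics/g_si7.png

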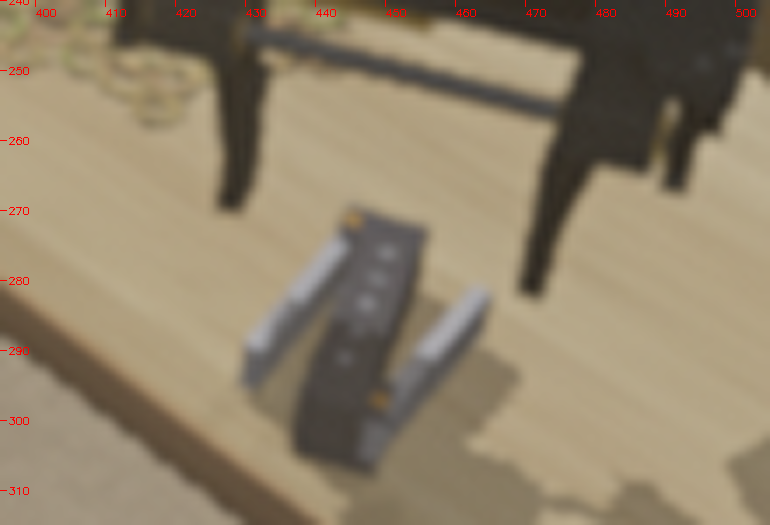

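Request:
apply_moves(deltas=[{"slide": [-0.1,0.05,-1.5],"yaw": 0,"fingers": 1},{"slide": [0,0,-1.5],"yaw": 0,"fingers": 1},{"slide": [0,0,-1.4],"yaw": 0,"fingers": 1},{"slide": [0,0,0],"yaw": 0,"fingers": 1},{"slide": [0,0,0],"yaw": 0,"fingers": 0.5},{"slide": [0,0,0],"yaw": 0,"fingers": 0.2},{"slide": [0,0,0],"yaw": 0,"fingers": 0},{"slide": [0,0,0],"yaw": 0,"fingers": -0.1},{"slide": [0,0,0],"yaw": 0,"fingers": -0.15},{"slide": [0,0,0],"yaw": 0,"fingers": -0.3}], grip_force=12)

```text
time_s: 11.98
position: [445.8, -423.1, 10.2]
tool_rot: [-179.9, 0.0, -151.4]
contact_force: [-0.1, -0.6, -0.3]
grip_width: 0.631
```

Request:
apply_moves(deltas=[{"slide": [0,0,0],"yaw": 0,"fingers": -0.5},{"slide": [0,0,0],"yaw": 0,"fingers": -0.6},{"slide": [0,0,0],"yaw": 0,"fingers": -0.7},{"slide": [0,0,0],"yaw": 0,"fingers": -1},{"slide": [0,0,0],"yaw": 0,"fingers": -1},{"slide": [0,0,0],"yaw": 0,"fingers": -1},{"slide": [0,0,0],"yaw": 0,"fingers": -1},{"slide": [0,0,0],"yaw": 0,"fingers": -1},{"slide": [0,0,0],"yaw": 0,"fingers": -1},{"slide": [0,0,0],"yaw": 0,"fingers": -1}], grip_force=12)

```text
time_s: 12.82
position: [445.4, -422.9, 9.7]
tool_rot: [-180.0, 0.0, -151.4]
contact_force: [-0.4, -0.5, 1.6]
grip_width: 0.407
```

```bash
python3 - <<'E'
from h import *
s=manip.get_state();print(s["time_s"],s["position"],s["tool_rot"],s["contact_force"],s["grip_width"]*87)
b=cap("side"); crop(b,395,240,505,315,7,"pics/g_si8.png")
c=cap("wrist","pics/w8.png")
E
```

```text
12.8167 [ 445.37787305 -422.91336959    9.66753837] [-1.79975664e+02  6.44068778e-03 -1.51413388e+02] [-0.35108398 -0.48738146  1.62047271] 35.414607115642625
```

View pics/w8.png

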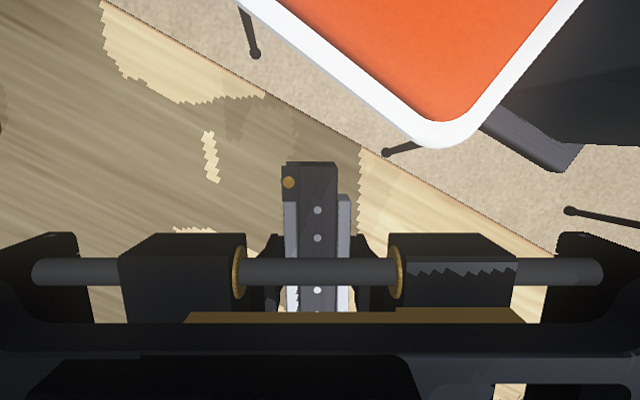

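View pics/g_si8.png

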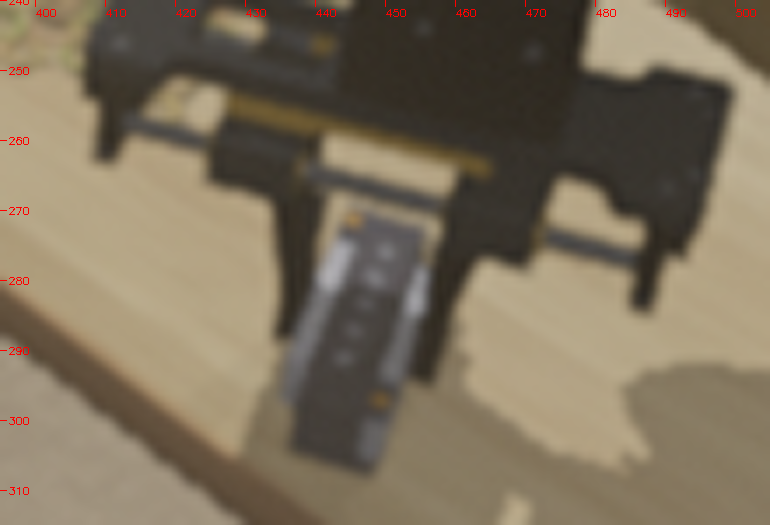

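Request:
apply_moves(deltas=[{"slide": [0,0,0],"yaw": 0,"fingers": -1},{"slide": [0,0,0],"yaw": 0,"fingers": -1},{"slide": [0,0,0.5],"yaw": 0,"fingers": -1},{"slide": [0,0,1.5],"yaw": 0,"fingers": -1},{"slide": [0,0,3],"yaw": 0,"fingers": -1},{"slide": [0,0,3],"yaw": 0,"fingers": -1},{"slide": [0,0,3],"yaw": 0,"fingers": -1},{"slide": [0,0,1],"yaw": 0,"fingers": -1},{"slide": [0,0,0],"yaw": 0,"fingers": -1},{"slide": [0,0,0],"yaw": 0,"fingers": -1}], grip_force=35)

```text
time_s: 13.75
position: [444.1, -421.5, 127.8]
tool_rot: [179.8, -0.0, -151.5]
contact_force: [-0.1, 1.6, -5.7]
grip_width: 0.394
```

```bash
python3 - <<'E'
from h import *
s=manip.get_state();print(s["time_s"],s["position"],s["tool_rot"],s["contact_force"],s["grip_width"]*87)
b=cap("side"); crop(b,395,200,505,315,6,"pics/g_si9.png")
E
```

```text
13.75 [ 444.09367537 -421.51487553  127.80199414] [ 1.79797648e+02 -1.85580066e-02 -1.51486153e+02] [-0.12227381  1.64130863 -5.70576236] 34.25979907569826
```

View pics/g_si9.png

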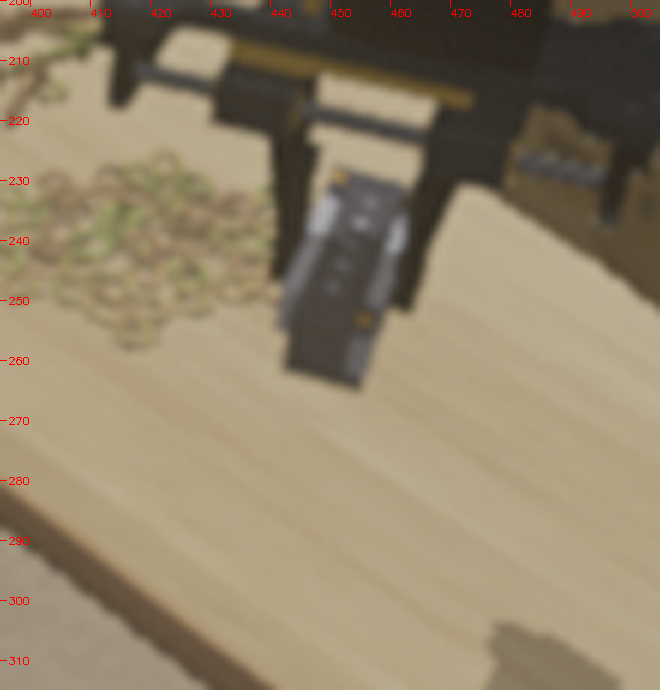

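Held level, both blades flat. Transport to the case.

Request:
apply_moves(deltas=[{"slide": [0,1.2,0],"yaw": -0.01,"fingers": -1},{"slide": [0,2.4,0],"yaw": -0.03,"fingers": -1},{"slide": [0,3.2,0],"yaw": -0.03,"fingers": -1},{"slide": [0,3.2,0],"yaw": -0.03,"fingers": -1},{"slide": [0,3.2,0],"yaw": -0.03,"fingers": -1},{"slide": [0,3.2,0],"yaw": -0.03,"fingers": -1},{"slide": [0,3.2,0],"yaw": -0.03,"fingers": -1},{"slide": [0,3.2,0],"yaw": -0.03,"fingers": -1},{"slide": [0,3.2,0],"yaw": -0.03,"fingers": -1},{"slide": [0,3.2,0],"yaw": -0.03,"fingers": -1}])

```text
time_s: 14.63
position: [443.0, -129.2, 127.1]
tool_rot: [179.9, -0.3, -167.6]
contact_force: [0.3, 0.5, -5.1]
grip_width: 0.391
```

Request:
apply_moves(deltas=[{"slide": [0,3.2,0],"yaw": -0.03,"fingers": -1},{"slide": [0,3.2,0],"yaw": -0.03,"fingers": -1},{"slide": [0,3.2,0],"yaw": -0.03,"fingers": -1},{"slide": [0,3.2,0],"yaw": -0.03,"fingers": -1},{"slide": [0,3.2,0],"yaw": -0.03,"fingers": -1},{"slide": [0,3.2,0],"yaw": -0.03,"fingers": -1},{"slide": [0,3.2,0],"yaw": -0.03,"fingers": -1},{"slide": [0,3.2,0],"yaw": -0.03,"fingers": -1},{"slide": [0,3.2,0],"yaw": -0.03,"fingers": -1},{"slide": [0,3.2,0],"yaw": -0.03,"fingers": -1}])

```text
time_s: 15.47
position: [443.3, 189.7, 127.1]
tool_rot: [-179.8, -0.2, 175.2]
contact_force: [0.5, 0.2, -4.7]
grip_width: 0.392
```

Request:
apply_moves(deltas=[{"slide": [0,3.0,0],"yaw": -0.03,"fingers": -1},{"slide": [0,3.0,0],"yaw": 0,"fingers": -1},{"slide": [0,2.5,0],"yaw": 0,"fingers": -1},{"slide": [0,2.0,0],"yaw": 0,"fingers": -1},{"slide": [0,1.5,0],"yaw": 0,"fingers": -1},{"slide": [0,1.0,0],"yaw": 0,"fingers": -1},{"slide": [0,0.5,0],"yaw": 0,"fingers": -1},{"slide": [0,0,0],"yaw": 0,"fingers": -1},{"slide": [0,0,0],"yaw": 0,"fingers": -1},{"slide": [0,0,0],"yaw": 0,"fingers": -1}])

```text
time_s: 16.3
position: [445.0, 323.0, 129.3]
tool_rot: [-179.9, -0.0, 173.6]
contact_force: [-0.2, 0.2, -5.4]
grip_width: 0.39
```

```bash
python3 - <<'E'
from h import *
import pickle
s=manip.get_state();print(s["time_s"],s["position"],s["tool_rot"],s["contact_force"],s["grip_width"]*87,s["q"].round(0))
c=cap("wrist","pics/w10.png"); pickle.dump(c,open("w10.pkl","wb"))
a=cap("scene"); crop(a,205,95,325,210,6,"pics/s10.png")
E
```

```text
16.3 [445.00518663 322.96113512 129.3043891 ] [-1.79940977e+02 -4.71083459e-02  1.73562507e+02] [-0.1833912   0.16252784 -5.41925029] 33.9669345214333 [  53.   20.  -18.   -0.  -53. -149.]
```

View pics/w10.png

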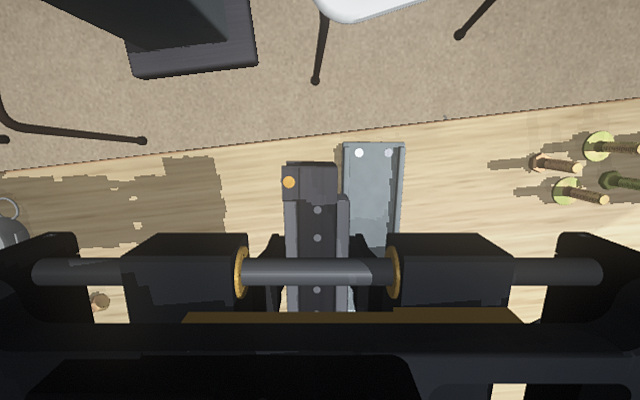

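View pics/s10.png

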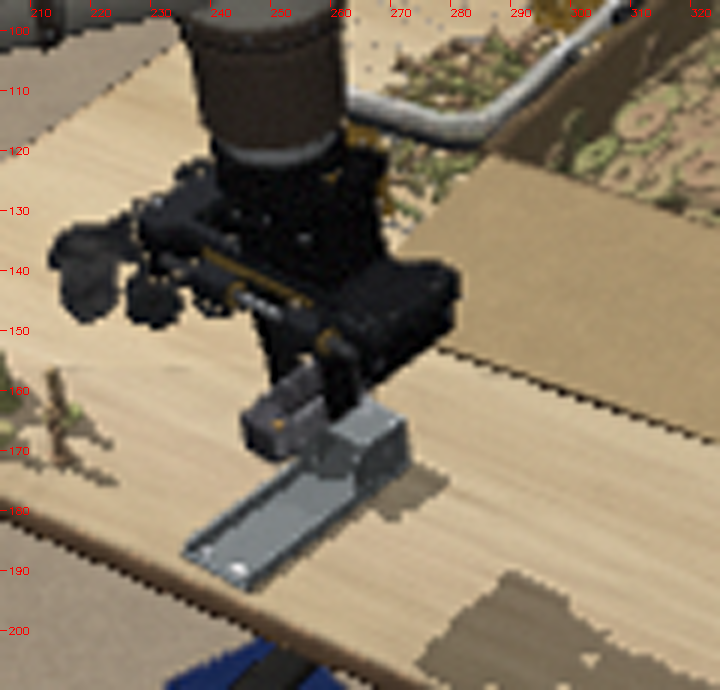

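```bash
python3 - <<'E'
from h import *
import pickle
c=pickle.load(open("w10.pkl","rb")); crop(c,270,130,420,240,5,"pics/w10c.png")
E
```

```text
(no output)
```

View pics/w10c.png

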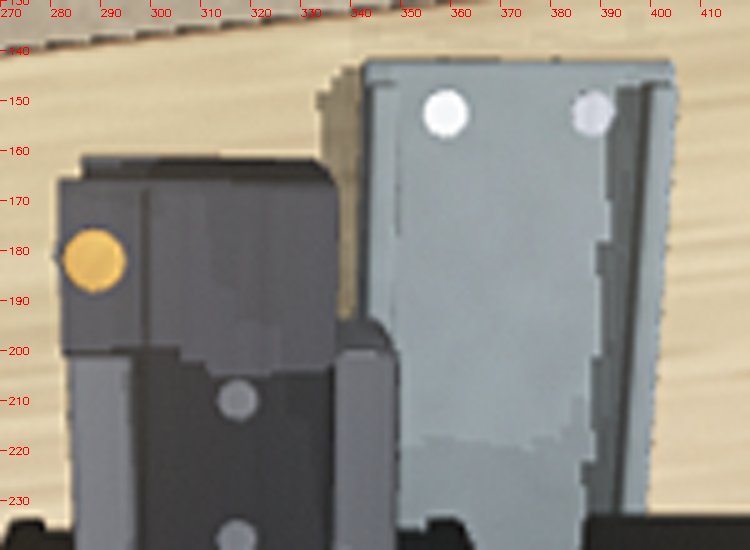

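```bash
python3 - <<'E'
from h import *
import pickle
c=pickle.load(open("w10.pkl","rb"))
u=lambda l: np.array(l)/5+[269.5,129.5]
print("open end z2",unp(c,u([(365,62),(673,62)]),2)[:,:2].round(1).tolist())
print("rail tops z10: right outer",unp(c,u([(675,90),(650,500)]),10)[:,:2].round(1).tolist())
print("right inner top",unp(c,u([(650,90),(617,500)]),10)[:,:2].round(1).tolist())
print("left inner top",unp(c,u([(398,90),(400,330)]),10)[:,:2].round(1).tolist())
s=manip.get_state(); z=s["position"][2]
h=z-9.7
print("gauge dots",unp(c,u([(237,400),(237,540)]),h+26)[:,:2].round(1).tolist(),"end",unp(c,u([(82,180),(335,180)]),h+26)[:,:2].round(1).tolist())
# predicted case points with (472.3,374,-6.5)
r=R.from_euler('z',-6.5,degrees=True).as_matrix()
for P in [(-80,30,2),(-80,-30,2),(-80,23,10),(-80,-23,10)]: print((r@P+[472.3,374,0]).round(1))
r=R.from_euler('z',173.56,degrees=True).as_matrix()
for P in [(52,-18.5,0),(52,10,0),(26.4,0,0),(13.2,0,0)]: print((r@P+s["position"]).round(1))
E
```

```text
open end z2 [[389.6, 353.5], [396.2, 411.9]]
rail tops z10: right outer [[400.8, 409.9], [480.8, 401.8]]
right inner top [[400.3, 405.2], [480.1, 395.2]]
left inner top [[395.0, 358.6], [440.7, 355.1]]
gauge dots [[415.6, 326.2], [430.6, 324.5]] end [[391.7, 313.5], [394.5, 338.2]]
[396.2 412.9   2. ]
[389.4 353.2   2. ]
[395.4 405.9  10. ]
[390.2 360.2  10. ]
[395.6 347.4 129.6]
[392.4 319.1 129.6]
[419.  326.2 129.6]
[432.1 324.7 129.6]
```

Request:
apply_moves(deltas=[{"slide": [0,1.5,0],"yaw": 0,"fingers": -1},{"slide": [0,2.0,0],"yaw": 0,"fingers": -1},{"slide": [0,1.4,0],"yaw": 0,"fingers": -1},{"slide": [0,0.48,-1.5],"yaw": 0,"fingers": -1},{"slide": [0,0,-2.5],"yaw": 0,"fingers": -1},{"slide": [0,0,-2.5],"yaw": 0,"fingers": -1},{"slide": [0,0,-2],"yaw": 0,"fingers": -1},{"slide": [0,0,-0.7],"yaw": 0,"fingers": -1},{"slide": [0,0,0],"yaw": 0,"fingers": -1},{"slide": [0,0,0],"yaw": 0,"fingers": -1}])

```text
time_s: 17.23
position: [445.9, 378.8, 38.1]
tool_rot: [180.0, 0.1, 173.7]
contact_force: [1.0, 0.8, -3.9]
grip_width: 0.391
```

```bash
python3 - <<'E'
from h import *
import pickle
s=manip.get_state();print(s["time_s"],s["position"],s["tool_rot"],s["contact_force"],s["grip_width"]*87)
c=cap("wrist"); crop(c,220,130,420,330,3,"pics/w11.png",20)
a=cap("side"); crop(a,230,120,330,190,8,"pics/s11.png")
a=cap("scene"); crop(a,220,130,310,200,8,"pics/sc11.png")
E
```

```text
17.2333 [445.85050372 378.78027832  38.09770113] [1.79968153e+02 5.35077299e-02 1.73665708e+02] [ 0.9965088   0.78276333 -3.88885573] 33.97463325952588
```

View pics/w11.png

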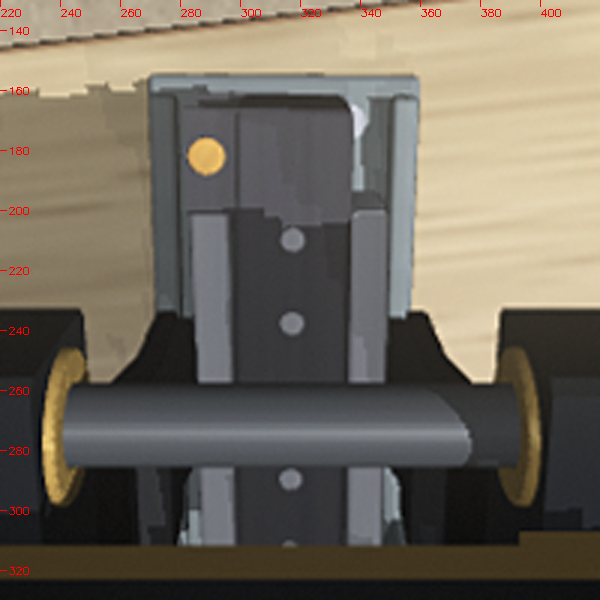

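View pics/s11.png

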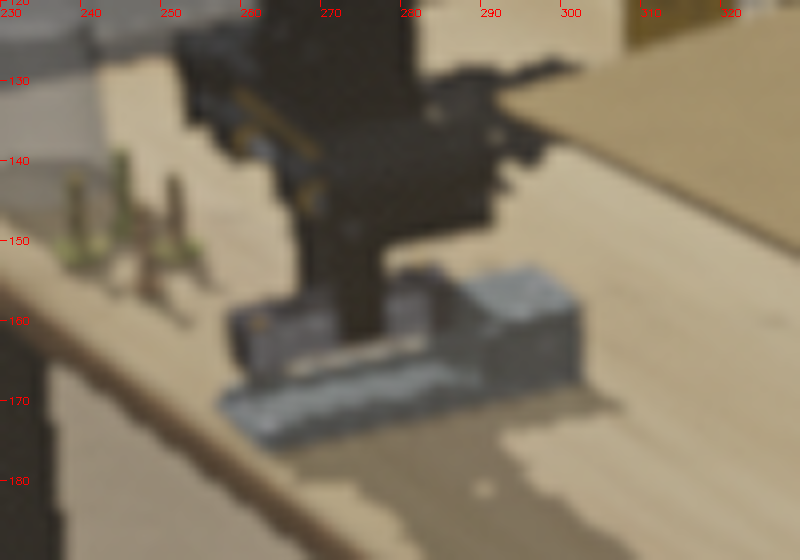

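View pics/sc11.png

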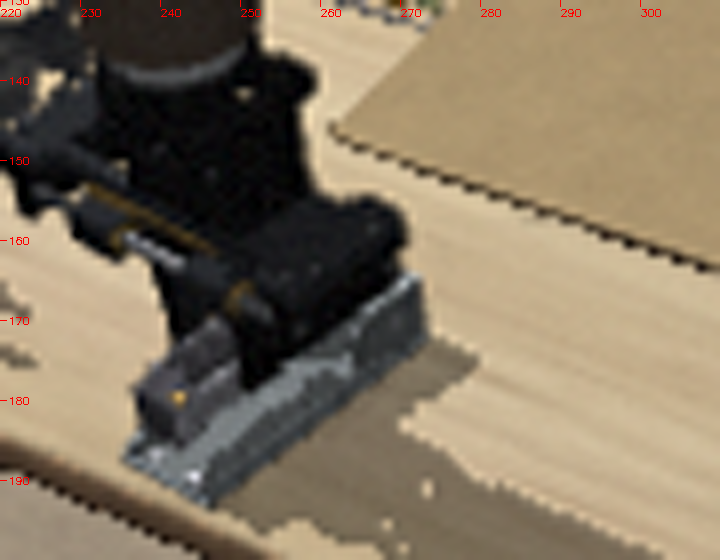

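Request:
apply_moves(deltas=[{"slide": [-0.1,-0.2,0],"yaw": 0,"fingers": -1},{"slide": [0,0,-0.8],"yaw": 0,"fingers": -1},{"slide": [0,0,-0.7],"yaw": 0,"fingers": -1},{"slide": [0,0,-0.3],"yaw": 0,"fingers": -1},{"slide": [0,0,-0.2],"yaw": 0,"fingers": -1},{"slide": [0,0,-0.1],"yaw": 0,"fingers": -1},{"slide": [0,0,-0.1],"yaw": 0,"fingers": -1},{"slide": [0,0,-0.1],"yaw": 0,"fingers": -1},{"slide": [0,0,0],"yaw": 0,"fingers": -1},{"slide": [0,0,0],"yaw": 0,"fingers": -1}])

```text
time_s: 18.22
position: [444.3, 376.1, 14.6]
tool_rot: [180.0, 0.0, 173.6]
contact_force: [0.3, 0.7, -4.4]
grip_width: 0.392
```

```bash
python3 - <<'E'
from h import *
s=manip.get_state();print(s["time_s"],s["position"],s["tool_rot"],s["contact_force"],s["grip_width"]*87)
c=cap("wrist"); crop(c,220,130,420,330,3,"pics/w12.png",20)
a=cap("side"); crop(a,230,120,330,190,8,"pics/s12.png")
E
```

```text
18.2167 [444.30433173 376.11902451  14.61182629] [1.79991718e+02 5.73037877e-03 1.73630752e+02] [ 0.26549751  0.70319317 -4.40291966] 34.10329373642018
```

View pics/w12.png

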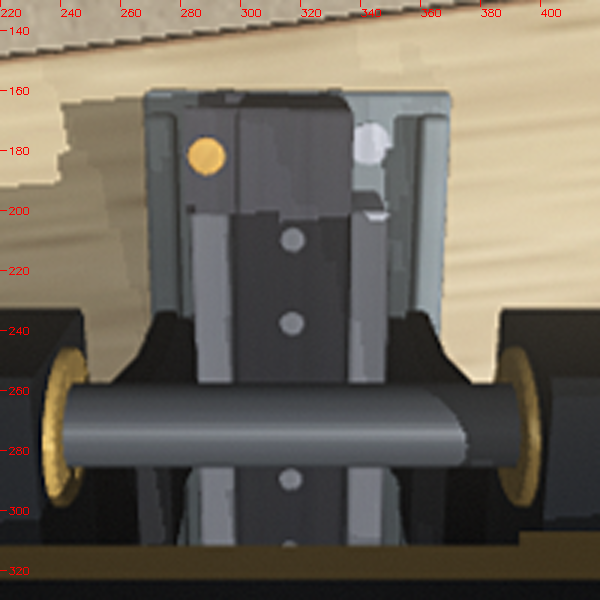

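View pics/s12.png

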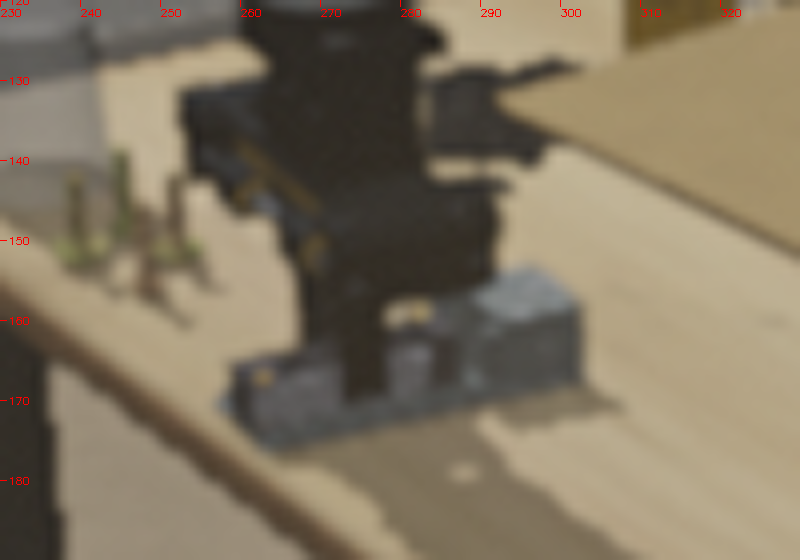

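Request:
apply_moves(deltas=[{"slide": [0,0.12,0],"yaw": 0,"fingers": -1},{"slide": [0,0,-0.05],"yaw": 0,"fingers": -1},{"slide": [0,0,-0.05],"yaw": 0,"fingers": -1},{"slide": [0,0,0],"yaw": 0,"fingers": -1},{"slide": [0,0,0],"yaw": 0,"fingers": -1},{"slide": [0,0,0],"yaw": 0,"fingers": -1},{"slide": [0,0,0],"yaw": 0,"fingers": -1},{"slide": [0,0,0],"yaw": 0,"fingers": -1},{"slide": [0,0,0],"yaw": 0,"fingers": -1},{"slide": [0,0,0],"yaw": 0,"fingers": -1}])

```text
time_s: 19.15
position: [444.3, 377.4, 13.7]
tool_rot: [180.0, 0.0, 173.6]
contact_force: [-0.6, 0.2, -3.1]
grip_width: 0.395
```

Request:
apply_moves(deltas=[{"slide": [0,0,-0.05],"yaw": 0,"fingers": -1},{"slide": [0,0,0],"yaw": 0,"fingers": -1},{"slide": [0,0,0],"yaw": 0,"fingers": -1},{"slide": [0,0,0],"yaw": 0,"fingers": -1},{"slide": [0,0,0],"yaw": 0,"fingers": -1},{"slide": [0,0,0],"yaw": 0,"fingers": -0.1},{"slide": [0,0,0],"yaw": 0,"fingers": 0},{"slide": [0,0,0],"yaw": 0,"fingers": 0.1},{"slide": [0,0,0],"yaw": 0,"fingers": 0.1},{"slide": [0,0,0],"yaw": 0,"fingers": 0.1}])

```text
time_s: 19.98
position: [444.4, 377.2, 12.9]
tool_rot: [-180.0, 0.0, 173.6]
contact_force: [-0.9, 0.1, 0.5]
grip_width: 0.543
```

```bash
python3 - <<'E'
from h import *
s=manip.get_state();print(s["time_s"],s["position"],s["tool_rot"],s["contact_force"],s["grip_width"]*87)
c=cap("wrist"); crop(c,220,130,420,330,3,"pics/w13.png",20)
a=cap("side"); crop(a,230,120,330,190,8,"pics/s13.png")
E
```

```text
19.9833 [444.3910903  377.21682048  12.8692136 ] [-1.79998683e+02  5.78285520e-03  1.73625412e+02] [-0.894341    0.12563278  0.49712961] 47.25374334573428
```

View pics/w13.png

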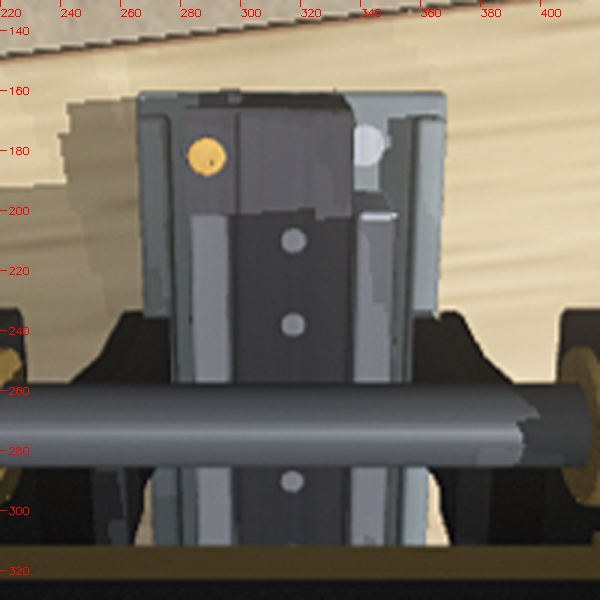

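View pics/s13.png

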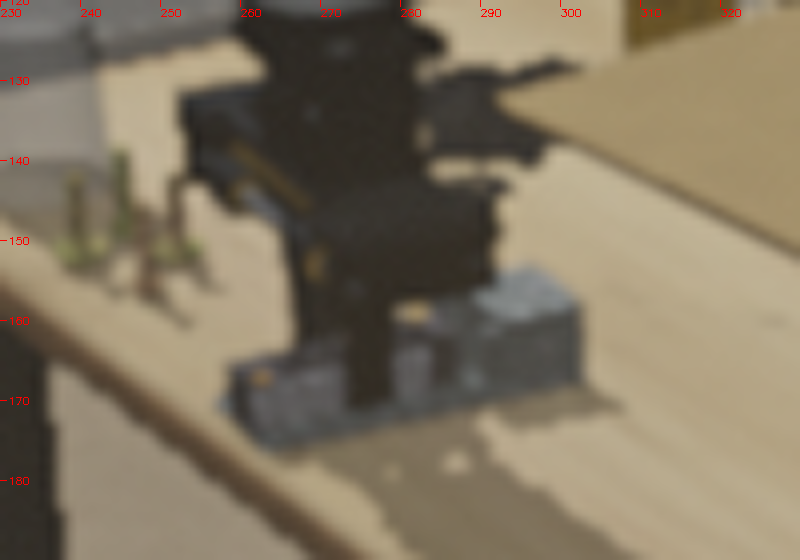

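Request:
apply_moves(deltas=[{"slide": [-0.6,0.07,0.1],"yaw": 0,"fingers": 0.1},{"slide": [-0.6,0.07,0],"yaw": 0,"fingers": 0.1},{"slide": [-0.6,0.07,0],"yaw": 0,"fingers": 0.1},{"slide": [-0.6,0.06,0],"yaw": 0,"fingers": 0.1},{"slide": [0,0,0],"yaw": 0,"fingers": 0.1},{"slide": [0,0,0],"yaw": 0,"fingers": 0},{"slide": [0,0,0],"yaw": 0,"fingers": -0.2},{"slide": [0,0,0],"yaw": 0,"fingers": -0.4},{"slide": [0,0,0],"yaw": 0,"fingers": -1},{"slide": [0,0,0],"yaw": 0,"fingers": -1}], grip_force=8)

```text
time_s: 20.92
position: [420.4, 380.1, 14.1]
tool_rot: [180.0, 0.0, 173.6]
contact_force: [-1.0, 0.1, 1.0]
grip_width: 0.409
```

```bash
python3 - <<'E'
from h import *
s=manip.get_state();print(s["time_s"],s["position"],s["tool_rot"],s["contact_force"],s["grip_width"]*87)
c=cap("wrist"); crop(c,220,130,420,330,3,"pics/w14.png",20)
E
```

```text
20.9167 [420.4106053  380.06615624  14.09103055] [1.79983733e+02 4.25633950e-03 1.73619957e+02] [-1.02319129  0.08763774  1.0096429 ] 35.572910468834195
```

View pics/w14.png

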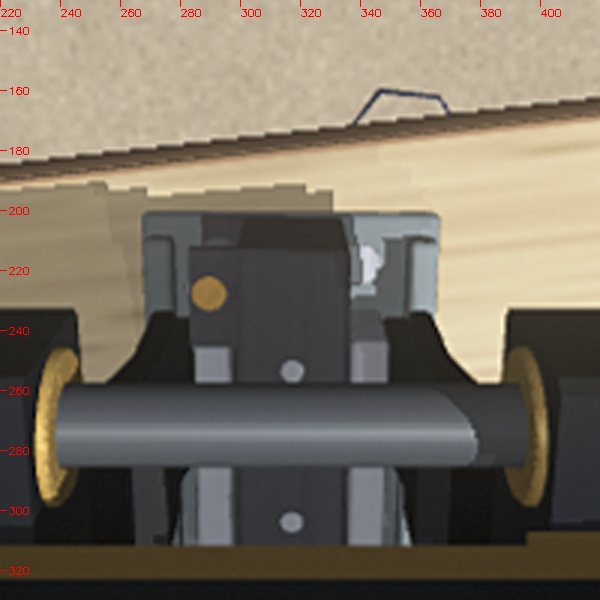

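Request:
apply_moves(deltas=[{"slide": [0.4,-0.045,0],"yaw": 0,"fingers": -1},{"slide": [0.4,-0.045,0],"yaw": 0,"fingers": -1},{"slide": [0.4,-0.045,0],"yaw": 0,"fingers": -1},{"slide": [0.4,-0.045,0],"yaw": 0,"fingers": -1},{"slide": [0.4,-0.045,0],"yaw": 0,"fingers": -1},{"slide": [0.4,-0.045,0],"yaw": 0,"fingers": -1},{"slide": [0.4,-0.045,0],"yaw": 0,"fingers": -1},{"slide": [0.4,-0.045,0],"yaw": 0,"fingers": -1},{"slide": [0,0,0],"yaw": 0,"fingers": -1},{"slide": [0,0,0],"yaw": 0,"fingers": -1}])

```text
time_s: 21.8
position: [452.9, 375.9, 14.1]
tool_rot: [-180.0, 0.0, 173.6]
contact_force: [-0.6, -1.1, 2.4]
grip_width: 0.405
```

```bash
python3 - <<'E'
from h import *
s=manip.get_state();print(s["time_s"],s["position"],s["tool_rot"],s["contact_force"],s["grip_width"]*87)
c=cap("wrist"); crop(c,220,100,420,330,3,"pics/w15.png",20)
a=cap("side"); crop(a,230,120,330,190,8,"pics/s15.png")
E
```

```text
21.8 [452.86373668 375.93699909  14.08570624] [-1.79981775e+02  2.41241030e-02  1.73603473e+02] [-0.64840192 -1.10356324  2.38883996] 35.20185612694594
```

View pics/w15.png

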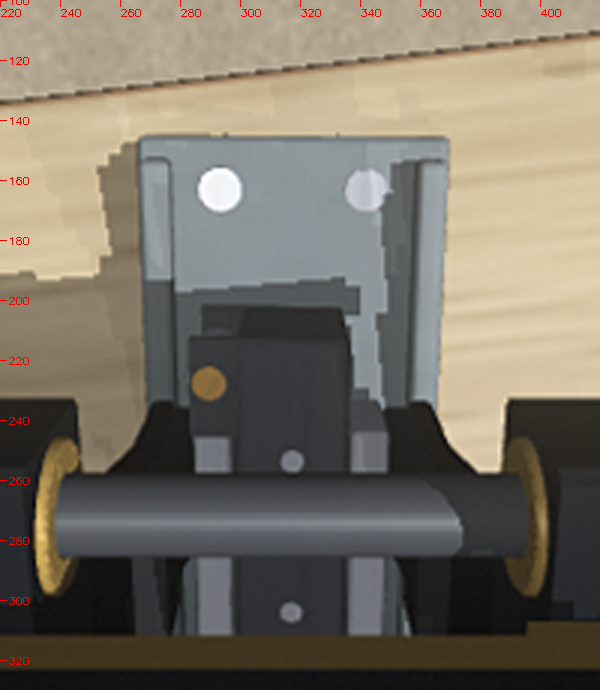

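View pics/s15.png

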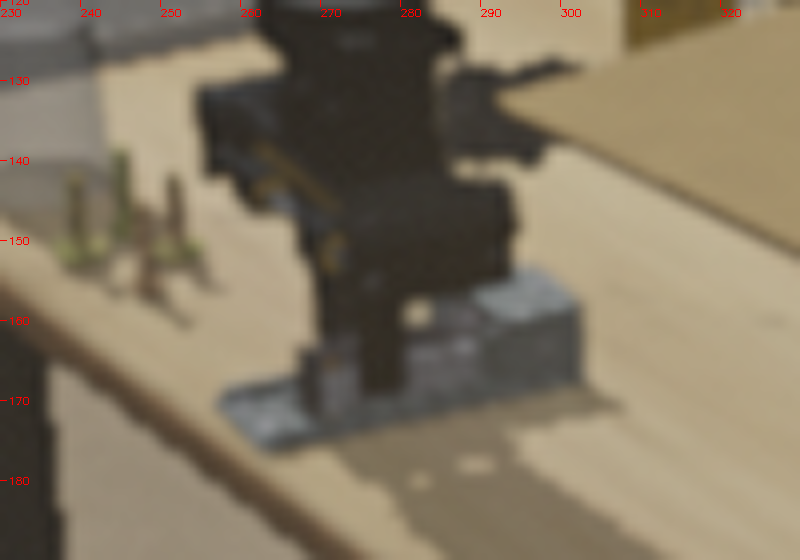

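Request:
apply_moves(deltas=[{"slide": [0.2,-0.023,0],"yaw": 0,"fingers": -1},{"slide": [0.2,-0.023,0],"yaw": 0,"fingers": -1},{"slide": [0.2,-0.023,0],"yaw": 0,"fingers": -1},{"slide": [0.2,-0.023,0],"yaw": 0,"fingers": -1},{"slide": [0.2,-0.023,0],"yaw": 0,"fingers": -1},{"slide": [0.2,-0.023,0],"yaw": 0,"fingers": -1},{"slide": [0.1,-0.011,0],"yaw": 0,"fingers": -1},{"slide": [0.1,-0.011,0],"yaw": 0,"fingers": -1},{"slide": [0.1,-0.011,0],"yaw": 0,"fingers": -1},{"slide": [0,0,0],"yaw": 0,"fingers": -1}])

```text
time_s: 22.73
position: [466.6, 374.7, 14.0]
tool_rot: [-180.0, -0.1, 173.6]
contact_force: [-4.9, 1.2, 3.7]
grip_width: 0.406
```

Request:
apply_moves(deltas=[{"slide": [0.05,-0.005,0],"yaw": 0,"fingers": -1},{"slide": [0.05,-0.005,0],"yaw": 0,"fingers": -1},{"slide": [0.05,-0.005,0],"yaw": 0,"fingers": -1},{"slide": [0.05,-0.006,0],"yaw": 0,"fingers": -1},{"slide": [0,0,0],"yaw": 0,"fingers": -1},{"slide": [0,0,0],"yaw": 0,"fingers": -1},{"slide": [0,0,0],"yaw": 0,"fingers": -1},{"slide": [0,0,0],"yaw": 0,"fingers": -1},{"slide": [0,0,0],"yaw": 0,"fingers": -1},{"slide": [0,0,0],"yaw": 0,"fingers": -1}])

```text
time_s: 23.57
position: [468.5, 374.5, 14.1]
tool_rot: [-180.0, -0.1, 173.6]
contact_force: [-5.3, 0.5, 3.4]
grip_width: 0.409
```

```bash
python3 - <<'E'
from h import *
import pickle
s=manip.get_state();print(s["position"],s["contact_force"])
c=cap("wrist"); pickle.dump(c,open("w16.pkl","wb")); crop(c,240,100,390,260,5,"pics/w16.png",10)
E
```

```text
[468.54844639 374.46972982  14.06600009] [-5.2877564   0.50882562  3.35962987]
```

View pics/w16.png

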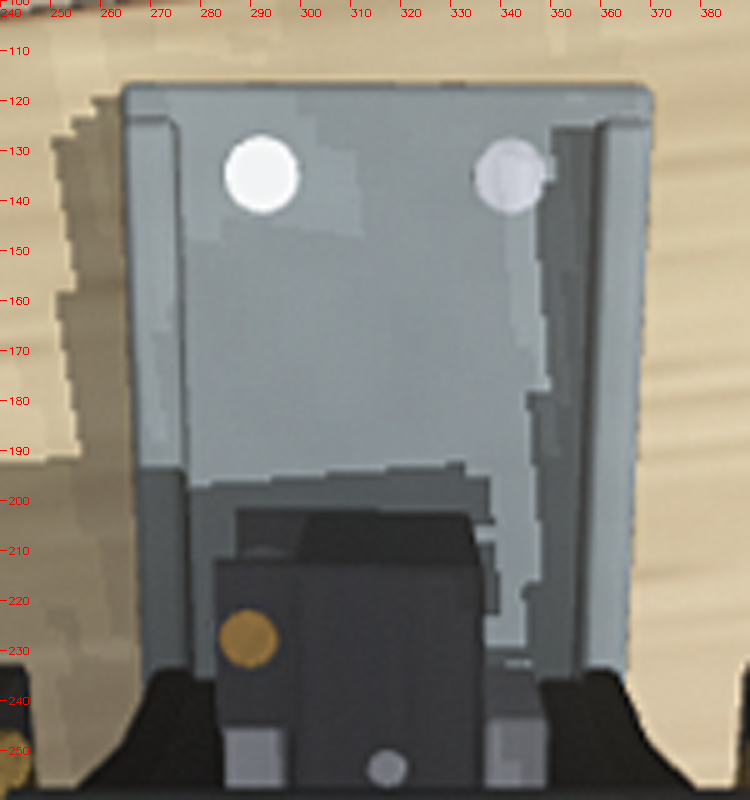

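```bash
python3 - <<'E'
from h import *
import pickle
c=pickle.load(open("w16.pkl","rb"))
u=lambda l: np.array(l)/5+[239.5,99.5]
o=unp(c,u([(124,87),(650,87)]),4)[:,:2]
t=unp(c,u([(216,560),(480,565)]),30)[:,:2]
b=unp(c,u([(310,511),(468,513)]),4)[:,:2]
pv=unp(c,u([(248,640)]),28)[0,:2]
print("open",o,"tail top",t,"tail bottom",b,"piv",pv)
m=o.mean(0); ax=np.array([np.cos(np.radians(-6.5)),np.sin(np.radians(-6.5))]); n=np.array([-ax[1],ax[0]])
for nm,P in (("top",t),("bot",b),("piv",[pv])):
    for q in P: print(nm,"case x %.1f y %.1f"%((q-m)@ax-80,(q-m)@n))
E
```

```text
open [[389.81556655 353.60615622]
 [396.30179766 411.85791599]] tail top [[438.39886016 360.07139138]
 [441.9153713  386.89997111]] tail bottom [[440.26797291 368.21990651]
 [442.60019032 386.97316107]] piv [447.92680586 361.90969887]
top case x -32.4 y -17.4
top case x -31.9 y 9.7
bot case x -31.5 y -9.1
bot case x -31.3 y 9.8
piv case x -23.1 y -14.5
```

Request:
apply_moves(deltas=[{"slide": [0.05,-0.005,0],"yaw": 0,"fingers": -1},{"slide": [0.05,-0.005,0],"yaw": 0,"fingers": -1},{"slide": [0.05,-0.006,0],"yaw": 0,"fingers": -1},{"slide": [0,0,0],"yaw": 0,"fingers": -1},{"slide": [0,0,0],"yaw": 0,"fingers": -1},{"slide": [0,0,0],"yaw": 0,"fingers": -1},{"slide": [0,0,0],"yaw": 0,"fingers": -1},{"slide": [0,0,0],"yaw": 0,"fingers": -1},{"slide": [0,0,0],"yaw": 0,"fingers": -1},{"slide": [0,0,0],"yaw": 0,"fingers": -1}])

```text
time_s: 24.45
position: [470.0, 374.3, 14.1]
tool_rot: [-180.0, -0.1, 173.6]
contact_force: [-5.3, 0.3, 4.8]
grip_width: 0.406
```

```bash
python3 - <<'E'
from h import *
import pickle
s=manip.get_state();print(s["position"],s["contact_force"])
c=cap("wrist"); pickle.dump(c,open("w17.pkl","wb")); crop(c,240,100,390,260,5,"pics/w17.png",10)
E
```

```text
[469.99295029 374.33480249  14.0631894 ] [-5.2944442   0.34161952  4.82624036]
```

View pics/w17.png

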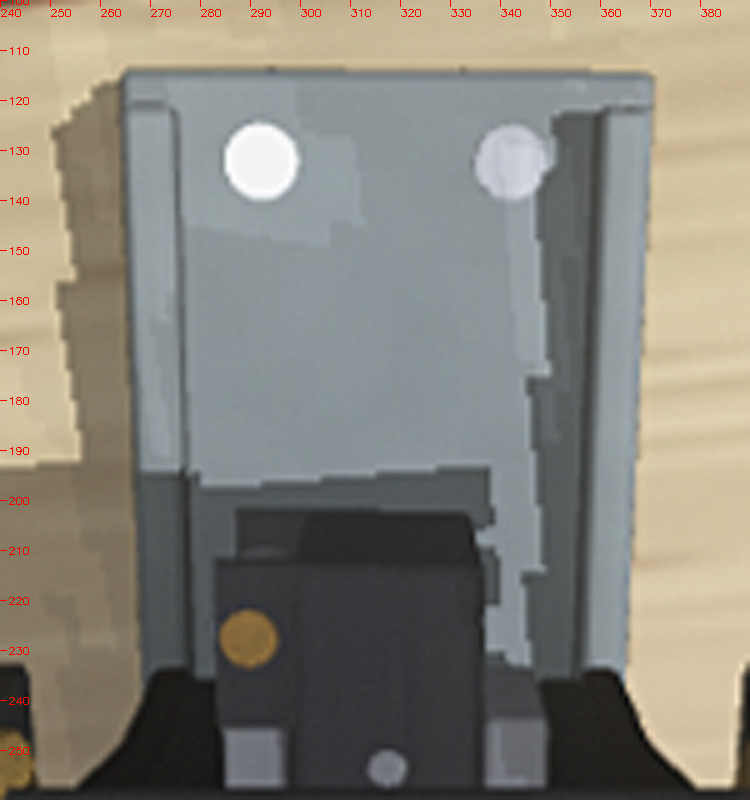

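Request:
apply_moves(deltas=[{"slide": [0.05,-0.006,0],"yaw": 0,"fingers": -1},{"slide": [0,0,0],"yaw": 0,"fingers": -1},{"slide": [0.05,-0.006,0],"yaw": 0,"fingers": -1},{"slide": [0,0,0],"yaw": 0,"fingers": -1},{"slide": [0.05,-0.006,0],"yaw": 0,"fingers": -1},{"slide": [0,0,0],"yaw": 0,"fingers": -1},{"slide": [0,0,0],"yaw": 0,"fingers": -1},{"slide": [0,0,0],"yaw": 0,"fingers": -1},{"slide": [0,0,0],"yaw": 0,"fingers": -1},{"slide": [0,0,0],"yaw": 0,"fingers": -1}])

```text
time_s: 25.33
position: [470.3, 374.2, 13.9]
tool_rot: [-179.9, -0.2, 173.6]
contact_force: [-9.8, 2.2, 5.9]
grip_width: 0.408
```

```bash
python3 - <<'E'
from h import *
import pickle
s=manip.get_state();print(s["position"],s["contact_force"])
c=cap("wrist"); pickle.dump(c,open("w18.pkl","wb")); crop(c,240,100,390,260,5,"pics/w18.png",10)
E
```

```text
[470.33610809 374.24092803  13.9152757 ] [-9.79715807  2.22484758  5.85160965]
```

View pics/w18.png

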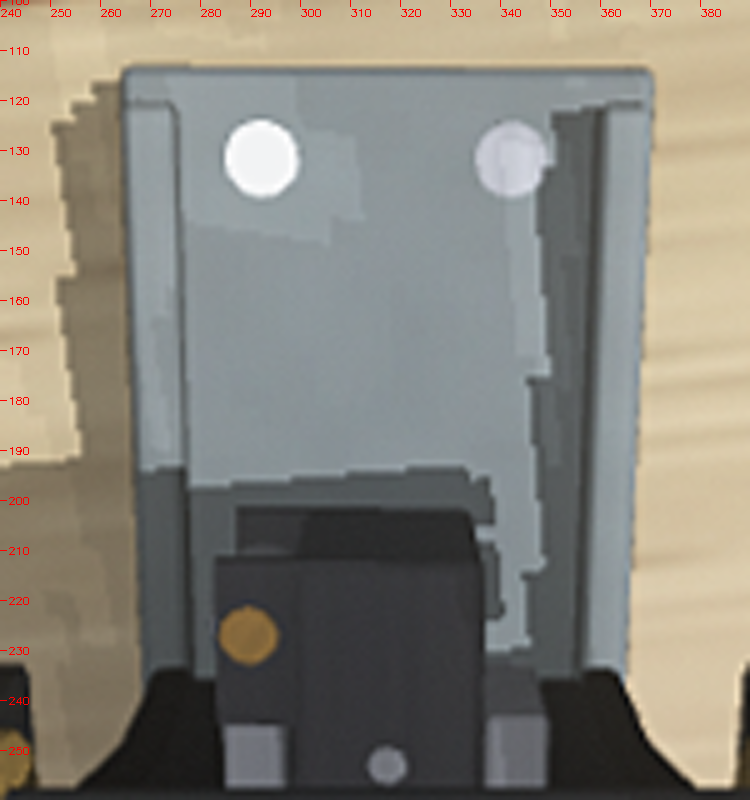

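Request:
apply_moves(deltas=[{"slide": [0,0,0],"yaw": 0,"fingers": -0.15},{"slide": [0,0,0],"yaw": 0,"fingers": -0.1},{"slide": [0,0,0],"yaw": 0,"fingers": 0},{"slide": [0,0,0],"yaw": 0,"fingers": 0.15},{"slide": [0,0,0],"yaw": 0,"fingers": 0.2},{"slide": [0,0,0],"yaw": 0,"fingers": 0.2},{"slide": [0,0,0],"yaw": 0,"fingers": 0.2},{"slide": [0,0,0.5],"yaw": 0,"fingers": 0.2},{"slide": [0,0,1.0],"yaw": 0,"fingers": 0.2},{"slide": [0,0,2.0],"yaw": 0,"fingers": 0.2}])

```text
time_s: 26.22
position: [471.3, 372.9, 48.0]
tool_rot: [-179.8, -0.1, 173.6]
contact_force: [-0.8, -0.6, -0.2]
grip_width: 0.598
```

Request:
apply_moves(deltas=[{"slide": [0,0,2.5],"yaw": 0,"fingers": 0.2},{"slide": [0,0,3.0],"yaw": 0,"fingers": 0.2},{"slide": [0,0,3],"yaw": 0,"fingers": 0.2},{"slide": [0.3,-0.3,3],"yaw": 0,"fingers": 0.2},{"slide": [0.8,-0.5,3],"yaw": 0,"fingers": 0.2},{"slide": [0.8,-0.5,2],"yaw": 0,"fingers": 0.2},{"slide": [0.8,0,0],"yaw": 0,"fingers": 0.2},{"slide": [0,0,0],"yaw": 0,"fingers": 0.2},{"slide": [0,0,0],"yaw": 0,"fingers": 0.2},{"slide": [0,0,0],"yaw": 0,"fingers": 0.2}])

```text
time_s: 27.05
position: [498.4, 360.5, 212.8]
tool_rot: [-179.9, -0.1, 173.6]
contact_force: [-0.2, 0.1, -1.7]
grip_width: 0.6
```

```bash
python3 - <<'E'
from h import *
import pickle
s=manip.get_state();print(s["time_s"],s["position"],s["contact_force"],s["grip_width"])
c=cap("wrist","pics/w19.png"); pickle.dump(c,open("w19.pkl","wb"))
a=cap("side"); crop(a,230,120,330,190,8,"pics/s19.png")
E
```

```text
27.05 [498.35995346 360.51300222 212.78175274] [-0.21156531  0.05677372 -1.71945222] 0.6004031145226276
```

View pics/w19.png

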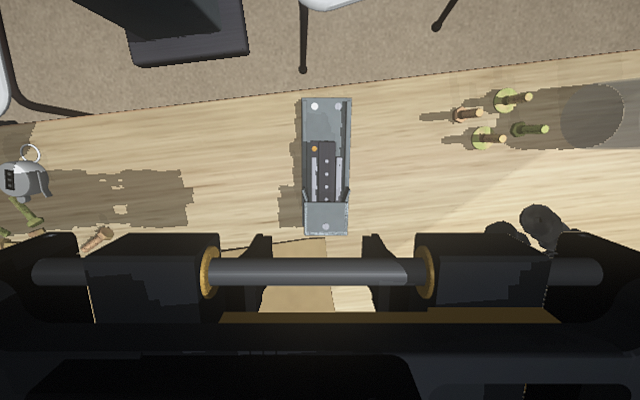

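View pics/s19.png

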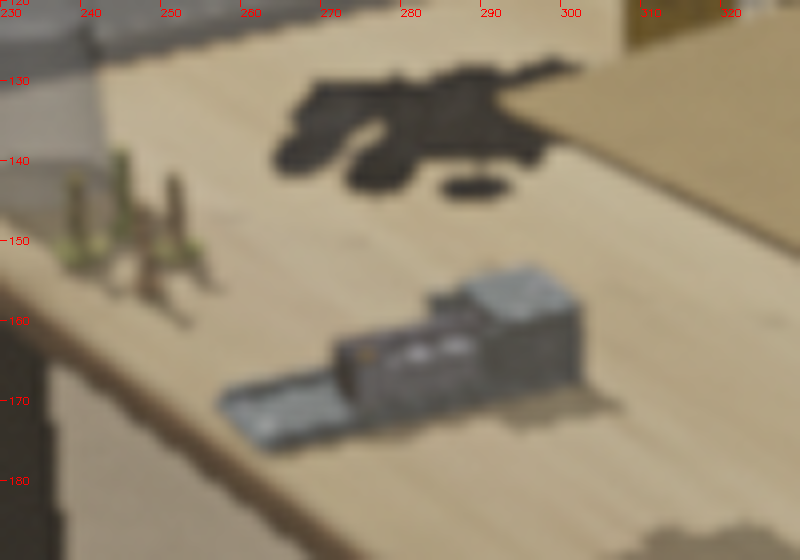

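```bash
python3 - <<'E'
from h import *
import pickle
c=pickle.load(open("w19.pkl","rb")); crop(c,290,90,365,245,5,"pics/w19c.png",10)
E
```

```text
(no output)
```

View pics/w19c.png

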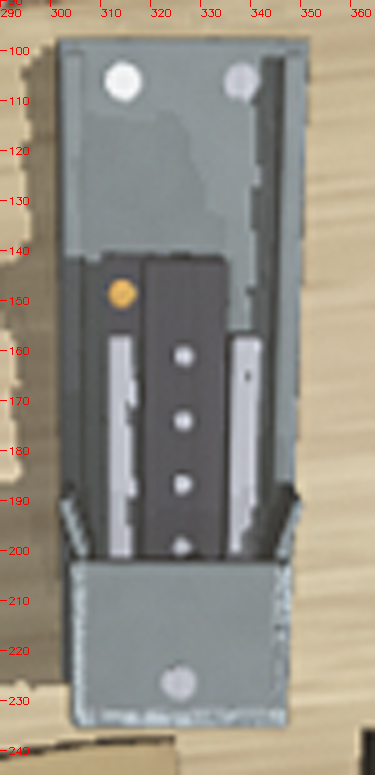

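```bash
python3 - <<'E'
from h import *
import pickle
c=pickle.load(open("w19.pkl","rb"))
u=lambda l: np.array(l)/5+[289.5,89.5]
o=unp(c,u([(57,40),(309,40)]),4)[:,:2]; m=o.mean(0)
ax=np.array([np.cos(np.radians(-6.5)),np.sin(np.radians(-6.5))]); n=np.array([-ax[1],ax[0]])
L=dict(tail=((83,256),30),tail2=((226,256),30),piv=((121,293),28),d1=((184,356),30),d4=((182,547),30),bl0=((120,337),26.5),bl1=((122,555),26.5),br0=((246,337),26.5),br1=((240,550),26.5),hood=((184,562),39))
for k,(p,z) in L.items():
    q=unp(c,u([p]),z)[0,:2]; print(k,"%.1f %.1f"%((q-m)@ax-80,(q-m)@n))
E
```

```text
tail -30.9 -23.0
tail2 -31.0 9.5
piv -22.6 -14.3
d1 -8.4 0.2
d4 36.7 0.2
bl0 -12.5 -14.6
bl1 39.5 -14.1
br0 -12.5 14.7
br1 38.2 14.3
hood 38.3 0.4
```

```bash
python3 -c "
from cell import manip
print(manip.get_state()['time_s'], manip.close_job())"
```

```text
the job is handed in; nothing more can be done
27.15 None
```

The gauge is folded and lying upright in its case, pushed under the hood until it met the end wall. I handed the job in at 27.15 s, with the arm well clear and touching nothing.

- **Folding:** I pushed each blade in with closed fingers, then squeezed the jaws shut at mid-length. In the final view both blades run parallel to the bar, about 14.1–14.7 mm off its centre line (14.5 folded).
- **Sliding home:** I set the gauge down in the tray, let go, took hold again nearer its rear end with a light 8 N grip, and slid it in. The force held at about 5 N, then rose to about 10 N and the gauge stopped advancing, which I took as the wall.
- **Position check:** the visible pivot measures case x = -22.6 mm (-22 expected at the wall). The tail end measures -31 (-30 expected). The hood edge also reads 0.7 mm low in that picture, so both are within camera error. The gauge lies straight in the case.
- **Other items:** I steered clear of the tally counter, small length gauge and bolts. I saw no sign that they had moved, but I did not measure them.

No check failed. Early on, the fixed and wrist cameras disagreed by 2–3 mm on where the gauge lay, and I used the wrist camera.

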